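# Load ground rollers into the bench wash tank and close it

### The job

Turn the red latch clear, take the cover off the bench wash tank and set it down flat on the clear bench to the right of the tank, then move every steel roller from the cradle into the tank, lowering each gently (the ground surfaces must not be dropped) so that it lies in a floor groove of its own. Then put the cover back with both its holes dropped over the locating pins so that it lies flush on the rim, turn the red latch fully back over the cover, let go of everything, and leave the other things on the bench alone.

Things in the scene. Friction and masses are not known exactly. Their poses are not given: they have to be found in the camera images.
- tank: open grey steel wash tank fixed to the bench, outside 102 (its x) x 232 (its y) mm, rim 60 mm above the bench; inside 90 x 200 mm, 52 mm deep. Origin at the centre of its underside on the bench, z up. Two brass locating pins, 8 mm thick with coned tips, stand 9 mm up from the rim at y = +107 and -107 mm, x = 0. The latch stands on a lug outside the -y end
- tank_floor (a point): centre of the tank's inner floor, 8 mm above the bench; axes as the tank's
- groove_0 (a point): middle of floor groove 0, on the tank floor, at y = -67.5 mm in the tank's frame; the groove is a saddle on two black rubber strips across the floor (at x = +-28 mm, tops 5 mm above the floor), a pair of ribs 18 mm apart and 4 mm higher on each strip; a roller lying in it points along the tank's x with its axis 15.4 mm above this point; between the strips (x within +-19 mm) the floor is bare
- groove_1 (a point): middle of floor groove 1, on the tank floor, at y = -22.5 mm in the tank's frame; the groove is a saddle on two black rubber strips across the floor (at x = +-28 mm, tops 5 mm above the floor), a pair of ribs 18 mm apart and 4 mm higher on each strip; a roller lying in it points along the tank's x with its axis 15.4 mm above this point; between the strips (x within +-19 mm) the floor is bare
- groove_2 (a point): middle of floor groove 2, on the tank floor, at y = +22.5 mm in the tank's frame; the groove is a saddle on two black rubber strips across the floor (at x = +-28 mm, tops 5 mm above the floor), a pair of ribs 18 mm apart and 4 mm higher on each strip; a roller lying in it points along the tank's x with its axis 15.4 mm above this point; between the strips (x within +-19 mm) the floor is bare
- groove_3 (a point): middle of floor groove 3, on the tank floor, at y = +67.5 mm in the tank's frame; the groove is a saddle on two black rubber strips across the floor (at x = +-28 mm, tops 5 mm above the floor), a pair of ribs 18 mm apart and 4 mm higher on each strip; a roller lying in it points along the tank's x with its axis 15.4 mm above this point; between the strips (x within +-19 mm) the floor is bare
- cover: flat aluminium cover plate 102 (x) x 232 (y) x 5 mm, 0.35 kg, at the start seated on the tank; origin at the centre of its underside, z up. Through holes 11 mm wide at y = +-107 mm, x = 0. Either way round fits. A green-topped cart, 0.23 m higher than the bench, stands past the right front corner of the bench (y below -0.375 m, x below 0.475 m): set the cover down where the hand stays clear of it
- cover_handle (a point): centre of the cover's black handle bar, 32 mm above the plate's underside: the bar is 12 mm thick (plate's x), 80 mm long (plate's y), 14 mm high, held on two legs 12 mm square near its ends (at y = +-34 mm); its top is 39 mm above the plate's underside, the plate's top 5 mm
- latch (a joint): red swing latch on the tank's lug, turning about a vertical axis: 0 = open, the arm along the tank's +x beside the cover; 1.571 = closed, the arm pointing to the tank's +y over the cover's edge (so at the start); between about 0.15 and 1.571 it overhangs the cover; grows counter-clockwise seen from above; stiff enough to stay where it is left (0.05 N m)
- latch_pivot (a point): on the latch's axis, at the middle height of its black wing, 85 mm above the bench; origin of the frame that turns with the latch, x along the arm
- latch_wing (a point): centre of the latch's upright black wing (10 mm thick, 40 mm long along the arm, 20 mm high, top 8 mm above this point), 5 mm from the axis towards the arm's tip
- cradle: wooden base with rests, fixed to the bench; origin at the centre of its underside. Four V rests side by side at y = -67.5, -22.5, +22.5, +67.5 mm; rollers lie in them along the cradle's x. Each roller is held by white 45-degree rests at x = +-29 mm only (8 mm thick); between these the middle 50 mm under and beside a roller is open down to the 10 mm high base
- roller_0: ground steel roller, plain cylinder 20 mm in diameter, 70 mm long, 0.17 kg, lying in the cradle with its axis 40 mm above the bench; origin at its centre, its x axis along the roller. One or more of the four may be absent
- roller_1: ground steel roller, plain cylinder 20 mm in diameter, 70 mm long, 0.17 kg, lying in the cradle with its axis 40 mm above the bench; origin at its centre, its x axis along the roller. One or more of the four may be absent
- roller_2: ground steel roller, plain cylinder 20 mm in diameter, 70 mm long, 0.17 kg, lying in the cradle with its axis 40 mm above the bench; origin at its centre, its x axis along the roller. One or more of the four may be absent
- roller_3: ground steel roller, plain cylinder 20 mm in diameter, 70 mm long, 0.17 kg, lying in the cradle with its axis 40 mm above the bench; origin at its centre, its x axis along the roller. One or more of the four may be absent
- master_rotor: turned steel part with a blue ring round it, 54 mm wide and high; leave it alone
- stamp: dark red hand stamp, 25 mm across, 60 high; leave it alone
- glue_tube: red glue tube, 74 mm long, lying; leave it alone
- feeler_block: wooden block with small steel blades on top, 40 x 70 x 43 mm; leave it alone
- ring_gauge: plain steel ring 55 mm across, 16 high; leave it alone
- marker_0: black marker pen, 131 mm long, lying; leave it alone

How it is judged:
On the way, in this order (a step that is already met when the one before it is completed fails the run):
1. the cover has been taken off and set down on the bench beside the tank (horizontal distance between cover and tank above 0.13 m and height (world z) of cover below 0.012 m and angle between cover's own z axis and vertical below 0.1 rad and contact force between the fingers and cover below 0.1 N), for 0.2 s.
2. every roller lies in a groove of its own on the tank floor, let go ((horizontal distance between roller_0 and groove_0 below 0.014 m or horizontal distance between roller_0 and groove_1 below 0.014 m or horizontal distance between roller_0 and groove_2 below 0.014 m or horizontal distance between roller_0 and groove_3 below 0.014 m) and z of each of roller_0, roller_1, roller_2, roller_3 in the frame of tank_floor below 0.019 m and linear speed of each of roller_0, roller_1, roller_2, roller_3 below 0.03 m/s and (horizontal distance between roller_1 and groove_0 below 0.014 m or horizontal distance between roller_1 and groove_1 below 0.014 m or horizontal distance between roller_1 and groove_2 below 0.014 m or horizontal distance between roller_1 and groove_3 below 0.014 m) and (horizontal distance between roller_2 and groove_0 below 0.014 m or horizontal distance between roller_2 and groove_1 below 0.014 m or horizontal distance between roller_2 and groove_2 below 0.014 m or horizontal distance between roller_2 and groove_3 below 0.014 m) and (horizontal distance between roller_3 and groove_0 below 0.014 m or horizontal distance between roller_3 and groove_1 below 0.014 m or horizontal distance between roller_3 and groove_2 below 0.014 m or horizontal distance between roller_3 and groove_3 below 0.014 m) and contact force between the fingers and roller_0 below 0.1 N and contact force between the fingers and roller_1 below 0.1 N and contact force between the fingers and roller_2 below 0.1 N and contact force between the fingers and roller_3 below 0.1 N), for 0.2 s.
3. the cover is seated flush on the rim with both holes over the pins (z of cover in the frame of tank below 0.0625 m and horizontal distance between cover and tank below 0.006 m and angle between the y axis of cover and the y axis of tank, either way round below 0.05 rad and angle between cover's own z axis and vertical below 0.03 rad), for 0.2 s.
4. the latch is turned over the cover (value of joint latch above 1.35 rad), for 0.2 s.
At the end, for the whole second after the job is handed in: each roller at rest in a floor groove (centre within 14 mm of the groove's middle, axis under 19 mm above the floor); cover over both pins (underside within 2.5 mm of the rim, centre within 6 mm, 0.05 rad); latch beyond 1.35 rad; nothing held (all of step 3 and (horizontal distance between roller_0 and groove_0 below 0.014 m or horizontal distance between roller_0 and groove_1 below 0.014 m or horizontal distance between roller_0 and groove_2 below 0.014 m or horizontal distance between roller_0 and groove_3 below 0.014 m) and z of each of roller_0, roller_1, roller_2, roller_3 in the frame of tank_floor below 0.019 m and linear speed of each of roller_0, roller_1, roller_2, roller_3 below 0.03 m/s and (horizontal distance between roller_1 and groove_0 below 0.014 m or horizontal distance between roller_1 and groove_1 below 0.014 m or horizontal distance between roller_1 and groove_2 below 0.014 m or horizontal distance between roller_1 and groove_3 below 0.014 m) and (horizontal distance between roller_2 and groove_0 below 0.014 m or horizontal distance between roller_2 and groove_1 below 0.014 m or horizontal distance between roller_2 and groove_2 below 0.014 m or horizontal distance between roller_2 and groove_3 below 0.014 m) and (horizontal distance between roller_3 and groove_0 below 0.014 m or horizontal distance between roller_3 and groove_1 below 0.014 m or horizontal distance between roller_3 and groove_2 below 0.014 m or horizontal distance between roller_3 and groove_3 below 0.014 m) and value of joint latch above 1.35 rad and linear speed of cover below 0.02 m/s); the robot touches nothing.
It fails at once if a roller is dropped or knocked hard (over 45 N against the tank or another roller) (contact force between any of roller_0, roller_1, roller_2, roller_3 and tank above 45 N or contact force between roller_0 and roller_1 above 45 N or contact force between any of roller_0, roller_1 and roller_2 above 45 N or contact force between any of roller_0, roller_1, roller_2 and roller_3 above 45 N).
It fails at once if another thing on the bench is pushed more than 3 cm or knocked over (distance of any of master_rotor, stamp, glue_tube, feeler_block, ring_gauge, marker_0 from where it was at the start of the episode above 0.03 m or angle between any of stamp, master_rotor's own z axis and vertical above 0.5 rad).
Of roller_0, roller_1, roller_2, roller_3 only 3 to 4 are there at a start; the rules pass over those that are not, and their reading is None.
At some moment in a run one of cover may be knocked a few centimetres aside while the robot is not near it.
It also fails if it takes over 192 s, if anything falls off the work surface, if the arm or the gripper's body presses on something with over 40 N, if the wrist force passes 120 N, or if a joint passes its speed limit or range.

### The arm

A 7-joint arm with a two-finger parallel gripper is mounted at the origin on a cart in front of the work surface, level with it; the furniture and walls round the work are solid. World frame = base frame: x ahead of the robot, y to its left, z up, the work surface at z = 0. Lengths are in m, angles in rad, forces in N, time in s.
With the tool pointing down it reaches from about 0.35 to 0.9 m from the base axis. Payload 8.1 kg.
Tool frame: the origin (TCP) lies midway between the tips of the shut fingers; the grasp point (between the pads) lies 19 mm behind it; x points along the fingers, y is the direction in which the jaws open and shut, and the axes are right-handed (so a half turn about x gives the same grasp; the last joint's range is limited). The gripper opens to 85 mm and grips with 20 to 120 N. Pads are 22 mm wide; open, the fingers measure 114 mm over their backs; the gripper's body (76 mm by 85 mm) begins 54 mm behind the grasp point. The pads swing forward as they close: fully open they stand 13 mm farther back than shut.
Start: joints at [1.006, 0.434, 0.025, 1.573, -0.012, 1.134, -0.075], TCP at [0.278, -0.56, 0.231] pointing down, gripper open.
Joint ranges: [-2.62, 2.62], [-0.44, 2.09], [-1.27, 1.32], [0.08, 2.57], [-1.32, 4.46], [0.12, 2], [-2.74, 2.74]. Speed limits (rad/s): [2.22, 2.22, 3.01, 3.01, 3.14, 3.14, 3.14].

### API

Orientations are given as a 3x3 rotation matrix whose columns are the frame's x, y, z axes.
In Python, from plant import status, eyes, workorder, spotter gives the robot as it stands.
- The arm moves only by the shell command python3 -m inch 'ROWS' [FORCE]. ROWS is JSON, one flat list of numbers, 7 for each row, row after row: the turn, a rotation vector about the tool's x, y, z in rad, then the shift along the tool's x, y, z in mm, then the gripper command: -1 is fully open, 1 is shut, values between are in proportion. In form: [ax, ay, az, dx, dy, dz, claw, ax, ay, az, dx, dy, dz, claw, ...]. A call has exactly 8 rows; each row shifts and turns the commanded pose from where the row before left it, along the tool's axes as they then stand; what a row does not reach is not made up. A row lasts 1/12 s, in which the tool goes at most 41.7 mm and 7.16 degrees, less where a joint would pass 70% of its speed; a pose out of reach is approached as far as the arm can. A call with a gripper value outside its range is refused whole. The fingers move at their own pace and stop on an object; FORCE is the grip in N (left out, the last holds). Time passes only in rows, so rows that do not move let the fingers close, or fill a call up. It gives the time, the measured TCP pose, the force and the opening at its end, in the units of the state.
- status.get_state(): the state, without advancing time (a new reading comes with each control period).
- eyes.camera(name): name is "scene" or "top" or "wrist"; returns a dict with "pixels" (384x512x3 uint8, red, green, blue), "range_z" (384x512 float32, m along the optical axis (not along the pixel's ray), 0 where there is no reading), "fx", "fy", "cx", "cy" (pixels), "cam_to_world" (4x4, takes a point from camera to world coordinates). Camera axes: x right, y down, z forward; pixel columns grow to the right and rows downward; lengths in m; the calibration is good to about 2 mm. A picture is of the moment at which its call begins.
- workorder.job_done(): hands the job in, once; it reports no verdict.
Trained networks look in a picture, given as the dict that the camera call returned (one of the last four; its "shot" number tells which), for a name from the list of things; names that differ only in an ending like _2 or _b are one class to them, and where a whole thing is asked for, a point or a joint stands for the part that bears it (a point fixed in the world has none). Each returns a list of dicts, best first, with "confidence" (0 to 1); they miss things now and then, are a little off and sometimes report something else, mostly with a low value. They report only what shows in the picture. A call takes as long as a camera call.
- spotter.outline_of(picture, name): "region" (384x512 bool, what is visible of it).
- spotter.spot_point(picture, name): "centre" ([x, y, z] in m, in world coordinates, good to about 4 mm: a listed point, or the origin of a listed thing).
The state is a dict: "time_s": time; "joints": joint angles; "dq": joint speeds; "joint_efforts": joint torques, N m; "tool_pos": TCP position; "eef_rot": TCP orientation; "wrist_force": force on the tool from outside, world axes, zero at the start; "wrist_torque": the same for the moment, N m; "grip_width": opening from 0.0 (shut) to 1.0 (fully open).
Only numpy, scipy, OpenCV 4.12 (cv2) and the standard library are available. Lean on these libraries where they do the work, as an engineer would, in place of code of your own. Each camera call takes 0.05 s, during which the arm holds its last target. There are 200 camera calls.

## Working session

There is one attempt and no reset: what is moved stays moved. The work goes in short steps, Python scripts to look and compute and a shell command to move; the robot and the scene stay as the last step left them, time stands still between calls to the robot, and variables do not carry over. Pictures are saved under pics/ and viewed, about 12 in all and at most 16, crops included, and the job is handed in when it is done.

```bash
ls; mkdir -p pics; cat > h.py <<'E'
import numpy as np, cv2
from plant import status, eyes, workorder, spotter
def save(p,n,crop=None,s=1):
    im=p["pixels"][:,:,::-1]
    if crop: im=im[crop[1]:crop[3],crop[0]:crop[2]]
    cv2.imwrite("pics/"+n,cv2.resize(im,None,fx=s,fy=s))
def cloud(p):
    z=p["range_z"];v,u=np.indices(z.shape)
    P=np.stack([(u-p["cx"])/p["fx"]*z,(v-p["cy"])/p["fy"]*z,z,np.ones_like(z)],-1)@np.array(p["cam_to_world"]).T
    P=P[...,:3];P[z==0]=np.nan
    return P
def go(xyz,yaw=None):
    """print shift in tool mm and turn to reach xyz, tool down"""
    s=status.get_state();R=np.array(s["eef_rot"]);d=R.T@(np.array(xyz)-np.array(s["tool_pos"]))*1000
    print("shift",d.round(1))
def st():
    s=status.get_state();print(s["time_s"],np.round(s["tool_pos"],4),np.round(s["eef_rot"],3).tolist(),np.round(s["joints"],2),"F",np.round(s["wrist_force"],1),"g",s["grip_width"])
E
python3 - <<'E'
from h import *
st()
for c in ["top","scene"]:
    p=eyes.camera(c);save(p,c+"0.png")
    for n in ["tank","cover","cover_handle","latch_pivot","latch_wing","cradle","roller_0","master_rotor","stamp","glue_tube","feeler_block","ring_gauge","marker_0"]:
        print(c,n,[(np.round(d["centre"],3).tolist(),round(d["confidence"],2)) for d in spotter.spot_point(p,n)[:6]])
E
```

```text
pics
0.0 [ 0.2782 -0.5591  0.2305] [[-0.001, 0.445, -0.895], [0.001, -0.895, -0.445], [-1.0, -0.002, 0.0]] [ 1.01  0.44  0.02  1.57 -0.01  1.13 -0.08] F [-0.9 -0.1  0.9] g 1.0021253512730184
top tank [([0.459, 0.283, 0.002], 0.44)]
top cover [([0.448, 0.018, 0.061], 0.75), ([0.448, 0.021, 0.091], 0.69)]
top cover_handle [([0.447, 0.019, 0.096], 0.85)]
top latch_pivot [([0.459, 0.349, 0.043], 0.54), ([0.547, 0.43, 0.002], 0.44), ([0.447, -0.108, 0.087], 0.43)]
top latch_wing [([0.453, -0.108, 0.082], 0.59)]
top cradle [([0.458, 0.281, 0.001], 0.68)]
top roller_0 [([0.461, 0.215, 0.038], 0.75), ([0.464, 0.303, 0.037], 0.54), ([0.457, 0.26, 0.041], 0.48), ([0.458, 0.352, 0.043], 0.48)]
top master_rotor [([0.544, 0.43, 0.005], 0.73), ([0.543, 0.506, 0.001], 0.71)]
top stamp [([0.55, 0.353, 0.0], 0.4)]
top glue_tube [([0.543, 0.51, -0.003], 0.42)]
top feeler_block [([0.668, -0.204, 0.003], 0.65), ([0.453, -0.107, 0.086], 0.18)]
top ring_gauge []
top marker_0 [([0.386, 0.461, -0.002], 0.82)]
scene tank [([0.446, 0.02, 0.001], 0.68), ([0.641, 0.464, 0.008], 0.65), ([0.446, -0.006, 0.012], 0.35)]
scene cover [([0.446, 0.018, 0.06], 0.78), ([0.446, 0.021, 0.01], 0.48)]
scene cover_handle [([0.445, 0.018, 0.094], 0.94)]
scene latch_pivot [([0.454, -0.113, 0.083], 0.5)]
scene latch_wing [([0.449, -0.107, 0.09], 0.6)]
scene cradle [([0.457, 0.284, -0.0], 0.67)]
scene roller_0 [([0.461, 0.304, 0.038], 0.75), ([0.454, 0.348, 0.035], 0.63), ([0.46, 0.26, 0.041], 0.56), ([0.459, 0.217, 0.038], 0.51)]
scene master_rotor []
scene stamp [([0.443, 0.018, 0.061], 0.69), ([0.449, -0.108, 0.087], 0.57), ([0.549, 0.347, -0.003], 0.55)]
scene glue_tube [([0.446, 0.039, 0.01], 0.75), ([0.447, 0.018, 0.093], 0.55)]
scene feeler_block [([0.667, -0.208, -0.005], 0.81), ([0.455, 0.35, 0.038], 0.29)]
scene ring_gauge [([0.642, 0.466, 0.007], 0.82)]
scene marker_0 [([0.388, 0.461, -0.001], 0.54), ([0.447, 0.088, 0.006], 0.52)]
```

View pics/top0.png

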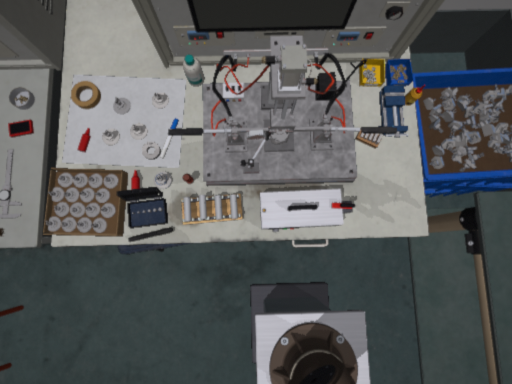

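View pics/scene0.png

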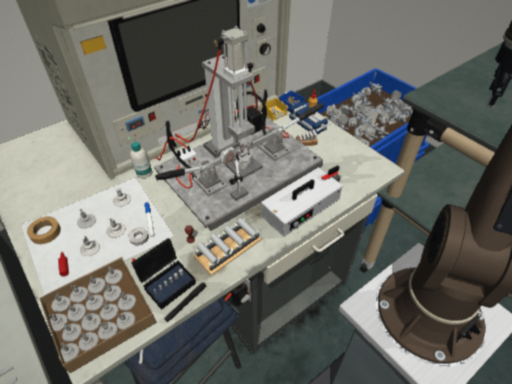

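```bash
python3 - <<'E'
from h import *
p=eyes.camera("top");P=cloud(p)
im=p["pixels"].astype(int);print(np.array(p["cam_to_world"]).round(2).tolist())
def rect(m,n):
    q=P[m][:,:2];q=q[~np.isnan(q).any(1)].astype(np.float32)
    r=cv2.minAreaRect(q*1000);print(n,len(q),r,"med z",np.nanmedian(P[m][:,2]))
x,y,z=P[...,0],P[...,1],P[...,2]
near=(abs(x-.447)<.1)&(abs(y-.02)<.2)
rect(near&(z>.057)&(z<.075),"plate")
rect(near&(z>.085)&(y>-.06),"handle")
rect(near&(z>.075)&(y<-.06),"wing")
rect((abs(x-.458)<.08)&(abs(y-.28)<.13)&(z>.003),"cradle")
for yy in (.216,.26,.304,.35): rect((abs(x-.458)<.06)&(abs(y-yy)<.02)&(z>.042),"roller%.3f"%yy)
E
```

```text
[[-0.03, -0.99, 0.16, 0.34], [-1.0, 0.03, -0.01, 0.16], [0.01, -0.16, -0.99, 1.09], [0.0, 0.0, 0.0, 1.0]]
plate 2824 ((447.6517333984375, 3.458251953125), (102.40579223632812, 262.9934387207031), 1.193791151046753) med z 0.06519365276066946
handle 133 ((447.19573974609375, 20.016191482543945), (12.187114715576172, 78.35041809082031), 1.4090795516967773) med z 0.0984391023237362
wing 70 ((452.1925354003906, -96.52057647705078), (58.23090744018555, 13.390807151794434), 82.55589294433594) med z 0.09163474792945231
cradle 2069 ((457.99981689453125, 280.18621826171875), (259.42840576171875, 159.6717987060547), 89.95735931396484) med z 0.025924861513716646
roller0.216 158 ((459.5726623535156, 213.02593994140625), (68.58992004394531, 19.693754196166992), 4.800812721252441) med z 0.048195755955657615
roller0.260 156 ((458.02276611328125, 256.7664794921875), (23.059520721435547, 67.65412139892578), 89.93936920166016) med z 0.04862405649323032
roller0.304 159 ((460.5816955566406, 300.9480285644531), (72.13851165771484, 22.889955520629883), 5.107697010040283) med z 0.04787949347731968
roller0.350 160 ((455.5567626953125, 347.41363525390625), (69.6799545288086, 19.38530158996582), 3.1168456077575684) med z 0.04854329960958592
```

The top view shows the tank at about (302,208), with the red latch on its right end at (343,206), and four rollers in the cradle at about (212,207). The bench right of the tank is clear, and the scene view agrees. I'll raise the hand clear of the cart first, then go above the latch.

```bash
python3 -m inch '[0,0,0,-33,0,0,-1, 0,0,0,-33,0,0,-1, 0,0,0,-33,0,0,-1, 0,0,0,0,-20.5,-22.1,-1, 0,0,0,0,-20.5,-22.1,-1, 0,0,0,0,-20.5,-22.1,-1, 0,0,0,0,-20.5,-22.1,-1, 0,0,0,0,-20.5,-22.1,-1]' 40
python3 -m inch '[0,0,0,0,-20.5,-22.1,-1, 0,0,0,0,-20.5,-22.1,-1, 0,0,0,0,-20.5,-22.1,-1, 0,0,0,0,-20.5,-22.1,-1, 0,0,0,0,-20.5,-22.1,-1, 0,0,0,0,-20.5,-22.1,-1, 0,0,0,0,-20.5,-22.1,-1, 0,0,0,0,-20.5,-22.1,-1]'
python3 -m inch '[0,0,0,0,-20.5,-22.1,-1, 0,0,0,0,-20.5,-22.1,-1, 0,0,0,0,-20.5,-22.1,-1, -0.122,0,0,0,0,0,-1, -0.122,0,0,0,0,0,-1, -0.122,0,0,0,0,0,-1, -0.122,0,0,0,0,0,-1, -0.122,0,0,0,0,0,-1]'
python3 -m inch '[-0.122,0,0,0,0,0,-1, -0.122,0,0,0,0,0,-1, -0.122,0,0,0,0,0,-1, -0.122,0,0,0,0,0,-1, 0,0,0,25,0,0,-1, 0,0,0,25,0,0,-1, 0,0,0,25,0,0,-1, 0,0,0,0,0,0,-1]'
python3 - <<'E'
from h import *
st()
p=eyes.camera("wrist");save(p,"w1.png");P=cloud(p);x,y,z=P[...,0],P[...,1],P[...,2]
for n in ["latch_pivot","latch_wing","cover_handle","cover"]: print(n,[(np.round(d["centre"],4).tolist(),round(d["confidence"],2)) for d in spotter.spot_point(p,n)[:3]])
m=(z>.08)&(z<.1)&(y<-.06)&(y>-.16)&(abs(x-.447)<.06)
print(cv2.minAreaRect(P[m][:,:2].astype(np.float32)*1000),m.sum())
p=eyes.camera("top");Q=cloud(p);Z=Q[...,2];xs=Q[...,0];ys=Q[...,1]
g=lambda a,b:(np.nanmax(Z[(abs(xs-a)<.012)&(abs(ys-b)<.012)]) if ((abs(xs-a)<.012)&(abs(ys-b)<.012)).any() else -9)
for a in np.arange(.34,.72,.02): print(round(a,2),[int(1000*g(a,b)) if g(a,b)==g(a,b) else None for b in np.arange(-.10,-.46,-.02)])
E
```

```text
time_s: 2.12
tool_pos: [0.332, -0.4172, 0.3304]
eef_rot: [[0.0, 0.445, -0.895], [-0.0, -0.895, -0.445], [-1.0, 0.0, -0.0]]
wrist_force: [0.8, -0.1, 1.1]
grip_width: 1.001
time_s: 2.78
tool_pos: [0.4172, -0.1915, 0.3306]
eef_rot: [[0.001, 0.445, -0.895], [-0.0, -0.895, -0.445], [-1.0, 0.001, -0.0]]
wrist_force: [0.3, 0.1, 0.4]
grip_width: 1.0
time_s: 3.45
tool_pos: [0.4489, -0.1083, 0.3304]
eef_rot: [[0.0, 0.881, -0.473], [-0.0, -0.473, -0.881], [-1.0, 0.0, 0.0]]
wrist_force: [-0.5, -0.2, 0.3]
grip_width: 1.002
time_s: 4.12
tool_pos: [0.4463, -0.1083, 0.2515]
eef_rot: [[-0.006, 1.0, -0.011], [0.001, -0.011, -1.0], [-1.0, -0.006, -0.001]]
wrist_force: [-1.2, 1.9, -1.1]
grip_width: 1.0
4.1167 [ 0.4463 -0.1083  0.2515] [[-0.006, 1.0, -0.011], [0.001, -0.011, -1.0], [-1.0, -0.006, -0.001]] [ 0.47  0.18 -0.4   1.9   0.08  1.09  0.03] F [-1.2  1.9 -1.1] g 1.0002104454536318
latch_pivot [([0.4518, -0.1165, 0.0849], 0.82)]
latch_wing [([0.4525, -0.109, 0.0875], 0.8)]
cover_handle []
cover [([0.4473, 0.0193, 0.0659], 0.92)]
((449.8804931640625, -106.9535903930664), (39.41222381591797, 9.968494
[... 1167 characters left out ...]
-9000, -9000, -9000, -9000, -9000, -9000]
0.58 [50, 49, 48, 47, 4, 4, -9000, 4, 4, -9000, -9000, -9000, -9000, -9000, -9000, -9000, -9000, -9000]
0.6 [50, 48, 47, 47, 7, 3, 2, 5, 4, 5, 5, 2, -9000, -9000, -9000, -9000, -9000, -9000]
0.62 [48, 48, 48, 48, 4, 4, 167, 4, 4, 5, 6, 2, -9000, -9000, -9000, -9000, -9000, -9000]
0.64 [134, 144, 158, 162, 167, 172, 175, 172, 4, 6, 4, 3, -9000, -9000, -9000, -9000, -9000, -9000]
0.66 [138, 144, 155, 160, 165, 165, 168, 48, 41, 47, 44, 41, -1, -9000, -9000, -9000, -9000, -9000]
0.68 [102, 98, 48, 47, 32, 39, 40, 21, 48, 49, 51, 49, 3, -9000, -9000, -9000, -9000, -9000]
0.7 [102, 55, 49, 46, 19, 4, 4, 4, 48, 49, 51, 49, 4, 4, -9000, -9000, -9000, -9000]
```

View pics/w1.png

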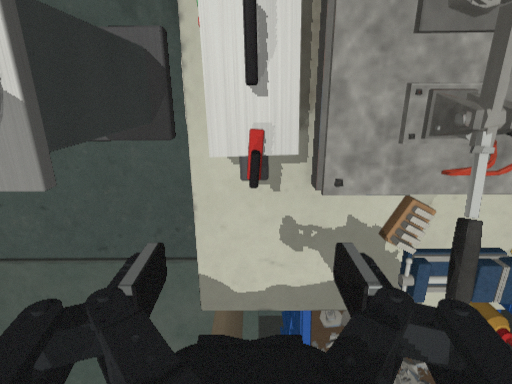

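The wrist view shows the red latch at (256,145) with its black wing at (255,170), above the tank's near end. The bench right of the tank is clear. Next I'll grip the wing and turn it open.

```bash
python3 -m inch '[0.05,0,0,25,3.5,-1,-1, 0,0,0,25,0,0,-0.2, 0,0,0,25,0,0,-0.2, 0,0,0,25,0,0,-0.2, 0,0,0,25,0,0,-0.2, 0,0,0,25,0,0,-0.2, 0,0,0,25,0,0,-0.2, 0,0,0,0,0,0,-0.2]' 30
python3 -m inch '[0,0,0,0,0,0,1, 0,0,0,0,0,0,1, 0,0,0,0,0,0,1, 0,0,0,0,0,0,1, 0,0,0,0,0,0,1, 0,0,0,0,0,0,1, 0,0,0,0,0,0,1, 0,0,0,0,0,0,1]'
```

```text
time_s: 5.08
tool_pos: [0.4508, -0.1073, 0.0777]
eef_rot: [[-0.004, 0.998, -0.061], [0.001, -0.061, -0.998], [-1.0, -0.004, -0.001]]
wrist_force: [-0.9, 0.3, -1.1]
grip_width: 0.597
time_s: 5.75
tool_pos: [0.4504, -0.1075, 0.0815]
eef_rot: [[-0.003, 0.998, -0.061], [-0.001, -0.061, -0.998], [-1.0, -0.003, 0.001]]
wrist_force: [-9.1, 1.3, 11.2]
grip_width: 0.106
```

```bash
python3 -m inch '[0,0,0,-2,0,0,1, 0.118,0,0,0,0.6,0,1, 0.118,0,0,0,0.6,0,1, 0.118,0,0,0,0.6,0,1, 0.118,0,0,0,0.6,0,1, 0.118,0,0,0,0.6,0,1, 0.118,0,0,0,0.6,0,1, 0.118,0,0,0,0.6,0,1]'
python3 -m inch '[0.118,0,0,0,0.6,0,1, 0.118,0,0,0,0.6,0,1, 0.118,0,0,0,0.6,0,1, 0.118,0,0,0,0.6,0,1, 0.118,0,0,0,0.6,0,1, 0.118,0,0,0,0.6,0,1, 0,0,0,0,0,0,1, 0,0,0,0,0,0,1]'
```

```text
time_s: 6.42
tool_pos: [0.4539, -0.1093, 0.0821]
eef_rot: [[-0.004, 0.627, -0.779], [0.0, -0.779, -0.627], [-1.0, -0.002, 0.003]]
wrist_force: [-4.1, -0.5, -11.0]
grip_width: 0.106
time_s: 7.08
tool_pos: [0.455, -0.1123, 0.0821]
eef_rot: [[-0.004, -0.024, -1.0], [0.0, -1.0, 0.024], [-1.0, -0.0, 0.004]]
wrist_force: [-5.2, -2.3, -10.4]
grip_width: 0.107
```

```bash
python3 -m inch '[0,0,0,0,0,0,-1, 0,0,0,0,0,0,-1, 0,0,0,0,0,0,-1, 0,0,0,-15,0,0,-1, 0,0,0,-30,0,0,-1, 0,0,0,-30,0,0,-1, 0,0,0,-30,0,0,-1, 0,0,0,-30,0,0,-1]' 40
python3 -m inch '[0,0,0,-30,-33,0,-1, 0,0,0,0,-33,2,-1, 0,0,0,0,-33,2,-1, 0,0,0,0,-33,2,-1, -0.1156,0,0,0,0,0,-1, -0.1156,0,0,0,0,0,-1, -0.1156,0,0,0,0,0,-1, -0.1156,0,0,0,0,0,-1]' 
python3 -m inch '[-0.1156,0,0,0,0,0,-1, -0.1156,0,0,0,0,0,-1, -0.1156,0,0,0,0,0,-1, -0.1156,0,0,0,0,0,-1, -0.1156,0,0,0,0,0,-1, -0.1156,0,0,0,0,0,-1, -0.1156,0,0,0,0,0,-1, -0.1156,0,0,0,0,0,-1]' 
python3 -m inch '[-0.1156,0,0,0,0,0,-1, -0.1156,0,0,0,0,0,-1, 0,0,0,0,0,0,-1, 0,0,0,0,0,0,-1, 0,0,0,0,0,0,-1, 0,0,0,0,0,0,-1, 0,0,0,0,0,0,-1, 0,0,0,0,0,0,-1]' 
python3 - <<'E'
from h import *
st()
p=eyes.camera("wrist");save(p,"w2.png");P=cloud(p);x,y,z=P[...,0],P[...,1],P[...,2]
for n in ["cover_handle","cover","latch_wing"]: print(n,[(np.round(d["centre"],4).tolist(),round(d["confidence"],2)) for d in spotter.spot_point(p,n)[:3]])
def R(m,n): print(n,cv2.minAreaRect(P[m][:,:2].astype(np.float32)*1000),m.sum())
R((z>.092)&(z<.106)&(y>-.06)&(y<.1)&(abs(x-.447)<.06),"handle")
R((z>.06)&(z<.072)&(y>-.09)&(y<.2)&(abs(x-.447)<.1),"plate")
R((z>.078)&(z<.1)&(y<-.09)&(y>-.2)&(abs(x-.447)<.1),"wing")
E
```

```text
time_s: 7.75
tool_pos: [0.4579, -0.1123, 0.2197]
eef_rot: [[0.002, -0.024, -1.0], [0.0, -1.0, 0.024], [-1.0, -0.0, -0.002]]
wrist_force: [1.0, 0.6, -0.7]
grip_width: 0.997
time_s: 8.42
tool_pos: [0.4552, 0.0181, 0.2463]
eef_rot: [[0.002, 0.43, -0.903], [0.0, -0.903, -0.43], [-1.0, 0.0, -0.002]]
wrist_force: [0.5, 0.9, 0.6]
grip_width: 0.999
time_s: 9.08
tool_pos: [0.4553, 0.0178, 0.2462]
eef_rot: [[0.002, 0.98, -0.201], [0.0, -0.201, -0.98], [-1.0, 0.002, -0.001]]
wrist_force: [0.5, 0.0, -0.7]
grip_width: 1.001
time_s: 9.75
tool_pos: [0.4547, 0.0177, 0.2454]
eef_rot: [[0.0, 1.0, 0.022], [-0.0, 0.022, -1.0], [-1.0, 0.0, 0.0]]
wrist_force: [0.9, -0.8, 0.8]
grip_width: 0.997
9.75 [0.4547 0.0177 0.2454] [[0.0, 1.0, 0.022], [-0.0, 0.022, -1.0], [-1.0, 0.0, 0.0]] [ 0.02  0.16 -0.21  1.93  0.04  1.05 -0.17] F [ 0.9 -0.8  0.8] g 0.9974939535932156
cover_handle [([0.4451, 0.022, 0.089], 0.82)]
cover [([0.4495, 0.0233, 0.0635], 0.89)]
latch_wing [([0.4533, -0.112, 0.0868], 0.84)]
handle ((446.8665771484375, 20.13279151916504), (11.779192924499512, 79.21858978271484), 1.1073328256607056) 886
plate ((446.78167724609375, 22.28271484375), (102.25566101074219, 226.39486694335938), 1.1285066604614258) 16928
wing ((454.45355224609375, -112.00215148925781), (39.943050384521484, 11.054168701171875), 1.262420415878296) 430
```

View pics/w2.png

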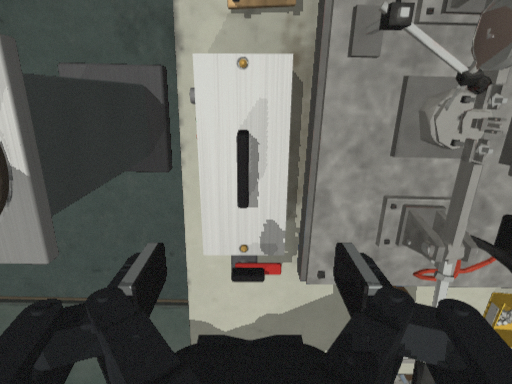

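Here the latch lies clear at (255,270), the pins show at (243,63) and (244,248), and the handle is at (243,168). Now I'll grip the handle.

```bash
python3 -m inch '[0,0,0,28,-7.8,-2.4,-0.2, 0,0,0,28,0,0,-0.2, 0,0,0,28,0,0,-0.2, 0,0,0,28,0,0,-0.2, 0,0,0,28,0,0,-0.2, 0,0,0,20,0,0,-0.2, 0,0,0,10,0,0,-0.2, 0,0,0,0,0,0,-0.2]' 80
python3 -m inch '[0,0,0,0,0,0,1, 0,0,0,0,0,0,1, 0,0,0,0,0,0,1, 0,0,0,0,0,0,1, 0,0,0,0,0,0,1, 0,0,0,0,0,0,1, 0,0,0,0,0,0,1, 0,0,0,0,0,0,1]'
```

```text
time_s: 10.62
tool_pos: [0.4453, 0.0196, 0.0733]
eef_rot: [[-0.004, 1.0, 0.023], [-0.0, 0.023, -1.0], [-1.0, -0.004, 0.0]]
wrist_force: [-0.3, -0.2, 0.3]
grip_width: 0.598
time_s: 11.28
tool_pos: [0.4476, 0.0199, 0.0765]
eef_rot: [[0.002, 1.0, 0.023], [0.0, 0.023, -1.0], [-1.0, 0.002, -0.0]]
wrist_force: [-0.6, -0.2, 4.7]
grip_width: 0.121
```

```bash
python3 -m inch '[0,0,0,-5,0,0,1, 0,0,0,-8,0,0,1, 0,0,0,-12,0,0,1, 0,0,0,-20,0,0,1, 0,0,0,-25,0,0,1, 0,0,0,-20,0,0,1, 0,0,0,0,0,10,1, 0,0,0,0,0,20,1]'
python3 -m inch '[0,0,0,0,0,27,1, 0,0,0,0,0,27,1, 0,0,0,0,0,27,1, 0,0,0,0,0,27,1, 0,0,0,0,0,27,1, 0,0,0,0,0,27,1, 0,0,0,0,0,18,1, 0,0,0,0,0,10,1]'
python3 -m inch '[0.06,0,0,0,0,0,1, 0.11,0,0,0,0,0,1, 0.12,0,0,0,0,0,1, 0.12,0,0,0,0,0,1, 0.12,0,0,0,0,0,1, 0.12,0,0,0,0,0,1, 0.12,0,0,0,0,0,1, 0.12,0,0,0,0,0,1]'
python3 -m inch '[0.12,0,0,0,0,0,1, 0.12,0,0,0,0,0,1, 0.12,0,0,0,0,0,1, 0.12,0,0,0,0,0,1, 0.12,0,0,0,0,0,1, 0.08,0,0,0,0,0,1, 0,0,0,0,0,0,1, 0,0,0,0,0,0,1]'
```

```text
time_s: 11.95
tool_pos: [0.4484, -0.0086, 0.167]
eef_rot: [[0.004, 1.0, 0.027], [0.001, 0.027, -1.0], [-1.0, 0.004, -0.001]]
wrist_force: [0.4, 0.1, -4.1]
grip_width: 0.122
time_s: 12.62
tool_pos: [0.4508, -0.2034, 0.165]
eef_rot: [[-0.001, 1.0, 0.02], [-0.001, 0.02, -1.0], [-1.0, -0.001, 0.001]]
wrist_force: [-0.3, 0.1, -3.9]
grip_width: 0.119
time_s: 13.28
tool_pos: [0.4515, -0.1995, 0.1651]
eef_rot: [[-0.001, 0.643, -0.766], [0.001, -0.766, -0.643], [-1.0, -0.001, 0.0]]
wrist_force: [0.2, 0.4, -3.4]
grip_width: 0.125
time_s: 13.95
tool_pos: [0.4517, -0.1995, 0.1651]
eef_rot: [[-0.001, 0.028, -1.0], [0.0, -1.0, -0.028], [-1.0, -0.0, 0.001]]
wrist_force: [-0.4, -0.0, -3.5]
grip_width: 0.122
```

```bash
python3 -m inch '[0,0,0,0,20,-11,1, 0,0,0,0,25,-14,1, 0,0,0,0,25,-13,1, 0,0,0,25,0,0,1, 0,0,0,30,0,0,1, 0,0,0,30,0,0,1, 0,0,0,25,0,0,1, 0,0,0,15,0,0,1]'
python3 -m inch '[0,0,0,10,0,0,1, 0,0,0,5,0,0,1, 0,0,0,2,0,0,1, 0,0,0,2,0,0,1, 0,0,0,2,0,0,1, 0,0,0,1,0,0,1, 0,0,0,0,0,0,1, 0,0,0,0,0,0,1]'
```

```text
time_s: 14.62
tool_pos: [0.4901, -0.2681, 0.0374]
eef_rot: [[-0.003, 0.028, -1.0], [0.002, -1.0, -0.028], [-1.0, -0.002, 0.003]]
wrist_force: [0.5, 0.7, -3.4]
grip_width: 0.117
time_s: 15.28
tool_pos: [0.4919, -0.2693, 0.0188]
eef_rot: [[0.001, 0.024, -1.0], [-0.0, -1.0, -0.024], [-1.0, 0.0, -0.001]]
wrist_force: [-0.8, 0.9, -2.3]
grip_width: 0.124
```

```bash
python3 -m inch '[0,0,0,1,0,0,1, 0,0,0,1,0,0,1, 0,0,0,0,0,0,0.3, 0,0,0,0,0,0,-1, 0,0,0,0,0,0,-1, 0,0,0,0,0,0,-1, 0,0,0,0,0,0,-1, 0,0,0,0,0,0,-1]' 60
python3 -m inch '[0,0,0,-30,0,0,-1, 0,0,0,-35,0,0,-1, 0,0,0,-35,0,0,-1, 0,0,0,-35,0,0,-1, 0,0,0,-35,0,0,-1, 0,0,0,0,-20,0,-1, 0,0,0,0,-38,0,-1, 0,0,0,0,-38,2,-1]'
python3 -m inch '[0,0,0,0,-38,2,-1, 0,0,0,0,-38,2,-1, 0,0,0,0,-38,2,-1, 0,0,0,0,-38,2,-1, 0,0,0,0,-38,2,-1, 0,0,0,0,-38,2,-1, 0,0,0,0,-38,2,-1, 0,0,0,0,-38,2,-1]'
python3 -m inch '[0,0,0,0,-38,2,-1, 0,0,0,0,-38,2,-1, 0,0,0,0,-38,2,-1, 0,0,0,0,-20,2,-1, 0,0,0,0,0,0,-1, 0,0,0,0,0,0,-1, 0,0,0,0,0,0,-1, 0,0,0,0,0,0,-1]'
python3 - <<'E'
from h import *
st()
p=eyes.camera("wrist");save(p,"w3.png");P=cloud(p);x,y,z=P[...,0],P[...,1],P[...,2]
print([(np.round(d["centre"],4).tolist(),round(d["confidence"],2)) for d in spotter.spot_point(p,"roller_0")[:6]])
print([(np.round(d["centre"],4).tolist(),round(d["confidence"],2)) for d in spotter.spot_point(p,"cradle")[:6]])
def R(m,n): print(n,cv2.minAreaRect(P[m][:,:2].astype(np.float32)*1000),m.sum())
for yy in (.214,.258,.303,.347): R((abs(x-.458)<.06)&(abs(y-yy)<.02)&(z>.044),"roller%.3f"%yy)
R((abs(x-.458)<.09)&(abs(y-.28)<.14)&(z>.006)&(z<.015),"base")
p=eyes.camera("top");print("cover",[(np.round(d["centre"],4).tolist(),round(d["confidence"],2)) for d in spotter.spot_point(p,"cover")[:3]])
E
```

```text
time_s: 15.95
tool_pos: [0.4917, -0.2692, 0.0164]
eef_rot: [[0.0, 0.024, -1.0], [-0.0, -1.0, -0.024], [-1.0, 0.0, -0.0]]
wrist_force: [-0.5, -0.4, -0.1]
grip_width: 0.953
time_s: 16.62
tool_pos: [0.4876, -0.1734, 0.1872]
eef_rot: [[0.002, 0.021, -1.0], [-0.001, -1.0, -0.021], [-1.0, 0.001, -0.002]]
wrist_force: [0.2, 0.7, 0.3]
grip_width: 1.002
time_s: 17.28
tool_pos: [0.4634, 0.132, 0.1866]
eef_rot: [[0.0, 0.024, -1.0], [0.0, -1.0, -0.024], [-1.0, -0.0, -0.0]]
wrist_force: [0.3, -0.2, 0.1]
grip_width: 1.005
time_s: 17.95
tool_pos: [0.4531, 0.2624, 0.1863]
eef_rot: [[-0.0, 0.022, -1.0], [-0.001, -1.0, -0.022], [-1.0, 0.001, 0.0]]
wrist_force: [0.0, -0.6, -0.1]
grip_width: 0.996
17.95 [0.4531 0.2624 0.1863] [[-0.0, 0.022, -1.0], [-0.001, -1.0, -0.022], [-1.0, 0.001, 0.0]] [-0.65  0.32  0.03  1.88 -0.01  0.95 -2.17] F [ 0.  -0.6 -0.1] g 0.9964821623151223
[([0.4603, 0.2557, 0.0399], 0.97), ([0.4565, 0.3046, 0.0398], 0.84), ([0.4621, 0.2138, 0.0386], 0.8), ([0.4556, 0.346, 0.0419], 0.66)]
[([0.4627, 0.2804, -0.0001], 0.69)]
roller0.214 ((460.67987060546875, 211.83070373535156), (70.93701934814453, 38.33585739135742), 16.655532836914062) 13675
roller0.258 ((458.92364501953125, 260.9465637207031), (40.048213958740234, 69.7720947265625), 75.20708465576172) 8408
roller0.303 ((460.7010803222656, 303.6396179199219), (39.20692443847656, 70.92909240722656), 74.3456802368164) 10868
roller0.347 ((455.8894958496094, 342.2549743652344), (69.88294219970703, 31.372081756591797), 3.4860944747924805) 3634
base ((469.2192077636719, 305.70947265625), (158.87158203125, 228.3080596923828), 0.3465918004512787) 4909
cover [([0.4896, -0.2739, -0.0032], 0.84)]
```

View pics/w3.png

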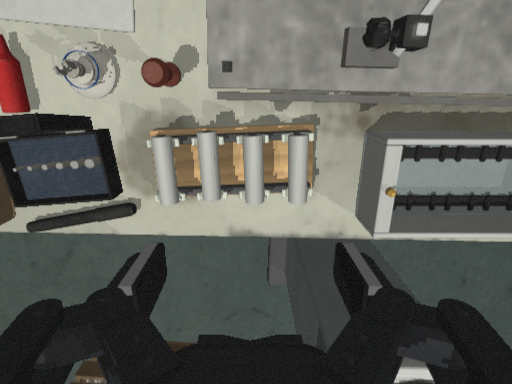

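```bash
cat >> h.py <<'E'
def rollers(p):
    P=cloud(p)
    for d in spotter.outline_of(p,"roller_0")[:6]:
        q=P[d["region"]];q=q[~np.isnan(q).any(1)];t=np.percentile(q[:,2],90);q=q[q[:,2]>t-.004]
        (c,s,a)=cv2.minAreaRect(q[:,:2].astype(np.float32)*1000)
        print("roller",np.round(c,1),np.round(s,1),round(a,1),"top",round(t,4),round(d["confidence"],2),len(q))
E
python3 - <<'E'
from h import *
p=eyes.camera("wrist");rollers(p)
P=cloud(p);x,y,z=P[...,0],P[...,1],P[...,2]
# tank strips check: rim
m=(abs(z-.06)<.004)&(abs(x-.447)<.08)&(abs(y-.02)<.15);print(m.sum(),np.nanmax(y[m]),np.nanmin(x[m]),np.nanmax(x[m]))
E
```

```text
roller [458.4 259.4] [69.9 16.9] 3.5 top 0.0496 0.78 1042
roller [459.8 214.5] [69.8 16.6] 3.8 top 0.0495 0.69 1046
roller [460.8 304.3] [70.3 16.6] 3.2 top 0.0495 0.69 1059
roller [455.5 348.8] [69.8 17.1] 3.2 top 0.0494 0.61 1044
3229 0.1377375837183543 0.393652566923298 0.4973496584206182
```

```bash
python3 -m inch '[0,0,0,0,24,-2.8,0.28, 0,0,0,0,24,-2.8,0.28, -0.04,0,0,25,0,0,0.28, 0,0,0,25,0,0,0.28, 0,0,0,20,0,0,0.28, 0,0,0,0,0,0,0.28, 0,0,0,0,0,0,0.28, 0,0,0,0,0,0,0.28]' 40
python3 - <<'E'
from h import *
st();p=eyes.camera("wrist");save(p,"w4.png");rollers(p)
go([.4598,.2145,.0275])
E
```

```text
time_s: 18.97
tool_pos: [0.4601, 0.2165, 0.1173]
eef_rot: [[0.001, 0.064, -0.998], [0.001, -0.998, -0.064], [-1.0, -0.0, -0.001]]
wrist_force: [0.3, 0.4, 0.8]
grip_width: 0.361
18.9667 [0.4601 0.2165 0.1173] [[0.001, 0.064, -0.998], [0.001, -0.998, -0.064], [-1.0, -0.0, -0.001]] [-0.57  0.38  0.03  1.99 -0.01  0.77 -2.04] F [0.3 0.4 0.8] g 0.36095728397157595
roller [461.1 303.9] [69.8 17.4] 3.8 top 0.0494 0.88 1719
roller [458.5 259.1] [70.2 16.9] 3.3 top 0.0495 0.85 1657
roller [459.7 214.2] [70.3 17.2] 3.9 top 0.0495 0.7 1655
roller [455.5 348.7] [70.2 17.5] 3.4 top 0.0492 0.56 1723
shift [90.2  2.3  0.9]
```

View pics/w4.png

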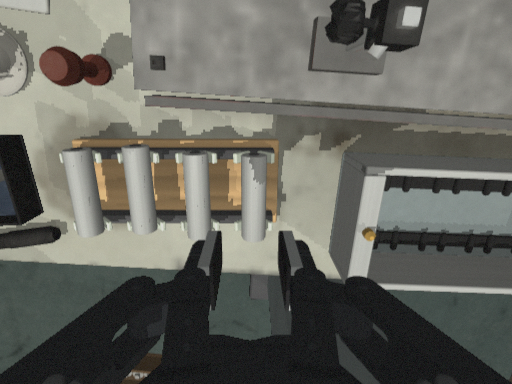

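The four rollers lie parallel at columns 85, 140, 197 and 253, and the fingers straddle the rightmost line. Next I'll descend and grip that one.

```bash
python3 -m inch '[0,0,0,20,2.4,0.5,0.28, 0,0,0,20,0,0,0.28, 0,0,0,20,0,0,0.28, 0,0,0,15,0,0,0.28, 0,0,0,10,0,0,0.28, 0,0,0,5,0,0,0.28, 0,0,0,0,0,0,0.28, 0,0,0,0,0,0,0.28]'
python3 -m inch '[0,0,0,0,0,0,1, 0,0,0,0,0,0,1, 0,0,0,0,0,0,1, 0,0,0,0,0,0,1, 0,0,0,0,0,0,1, 0,0,0,0,0,0,1, 0,0,0,-2,0,0,1, 0,0,0,-4,0,0,1]'
python3 -m inch '[0,0,0,-10,0,0,1, 0,0,0,-20,0,0,1, 0,0,0,-25,0,0,1, 0,0,0,-25,0,0,1, 0,0,0,-25,0,0,1, 0,0,0,-20,0,0,1, 0,0,0,0,0,0,1, 0,0,0,0,0,0,1]'
python3 -c "
from h import *
st();go([.4481,-.0475,.15])"
```

```text
time_s: 19.73
tool_pos: [0.4596, 0.2141, 0.027]
eef_rot: [[0.001, 0.064, -0.998], [0.0, -0.998, -0.064], [-1.0, -0.0, -0.001]]
wrist_force: [0.1, 0.2, -0.3]
grip_width: 0.36
time_s: 20.4
tool_pos: [0.4589, 0.2138, 0.0325]
eef_rot: [[-0.0, 0.064, -0.998], [-0.0, -0.998, -0.064], [-1.0, 0.0, 0.0]]
wrist_force: [-0.1, -0.2, -1.8]
grip_width: 0.214
time_s: 21.07
tool_pos: [0.4597, 0.2142, 0.1588]
eef_rot: [[0.002, 0.064, -0.998], [0.002, -0.998, -0.064], [-1.0, -0.001, -0.003]]
wrist_force: [-0.3, 0.0, -2.0]
grip_width: 0.222
21.0667 [0.4597 0.2142 0.1588] [[0.002, 0.064, -0.998], [0.002, -0.998, -0.064], [-1.0, -0.001, -0.003]] [-0.57  0.32  0.03  1.95 -0.01  0.86 -2.03] F [-0.3  0.  -2. ] g 0.22211202604856103
shift [  8.4 260.4  28.4]
```

```bash
python3 -m inch '[0,0,0,0,16,1.7,1, 0,0,0,0,30,3.3,1, 0,0,0,0,34,3.7,1, 0,0,0,0,34,3.7,1, 0,0,0,0,34,3.7,1, 0,0,0,0,34,3.7,1, 0,0,0,0,34,3.7,1, 0,0,0,0,28,3.1,1]'
python3 -m inch '[0,0,0,0,16,1.7,1, 0.0445,0,0,0,0,0,1, 0,0,0,0,0,0,1, 0,0,0,0,0,0,1, 0,0,0,0,0,0,1, 0,0,0,0,0,0,1, 0,0,0,0,0,0,1, 0,0,0,0,0,0,1]'
python3 - <<'E'
from h import *
st();p=eyes.camera("wrist");save(p,"w5.png");go([.4481,-.0475,.0115])
P=cloud(p);x,y,z=P[...,0],P[...,1],P[...,2]
for n in ["groove_0","groove_1","groove_2","groove_3","tank","tank_floor"]: print(n,[(np.round(d["centre"],4).tolist(),round(d["confidence"],2)) for d in spotter.spot_point(p,n)[:5]])
def R(m,n): print(n,cv2.minAreaRect(P[m][:,:2].astype(np.float32)*1000),m.sum())
a=(abs(x-.447)<.07)&(abs(y-.02)<.14);R(a&(z>.056)&(z<.064),"rim")
m=a&(z>.0148)&(z<.0185)&(abs(x-.447)<.036)
h,e=np.histogram(y[m],np.arange(-.08,.12,.003));print([(round(k*1000),v) for k,v in zip(e,h)])
E
```

```text
time_s: 21.73
tool_pos: [0.4467, -0.0339, 0.1564]
eef_rot: [[-0.002, 0.063, -0.998], [-0.001, -0.998, -0.063], [-1.0, 0.0, 0.002]]
wrist_force: [0.9, 0.4, -1.5]
grip_width: 0.221
time_s: 22.4
tool_pos: [0.4475, -0.047, 0.1572]
eef_rot: [[-0.0, 0.021, -1.0], [0.0, -1.0, -0.021], [-1.0, -0.0, 0.0]]
wrist_force: [-0.3, 0.1, -2.0]
grip_width: 0.218
22.4 [ 0.4475 -0.047   0.1572] [[-0.0, 0.021, -1.0], [0.0, -1.0, -0.021], [-1.0, -0.0, 0.0]] [-0.14  0.24  0.15  2.09 -0.05  0.82 -1.51] F [-0.3  0.1 -2. ] g 0.21795622726675165
shift [145.8   0.4  -0.5]
groove_0 [([0.4446, -0.0047, 0.0073], 0.85), ([0.4532, -0.0452, 0.0031], 0.81), ([0.4499, 0.0415, 0.0083], 0.69), ([0.4437, 0.0901, 0.006], 0.61)]
groove_1 [([0.4446, -0.0047, 0.0073], 0.85), ([0.4532, -0.0452, 0.0031], 0.81), ([0.4499, 0.0415, 0.0083], 0.69), ([0.4437, 0.0901, 0.006], 0.61)]
groove_2 [([0.4446, -0.0047, 0.0073], 0.85), ([0.4532, -0.0452, 0.0031], 0.81), ([0.4499, 0.0415, 0.0083], 0.69), ([0.4437, 0.0901, 0.006], 0.61)]
groove_3 [([0.4446, -0.0047, 0.0073], 0.85), ([0.4532, -0.0452, 0.0031], 0.81), ([0.4499, 0.0415, 0.0083], 0
[... 839 characters left out ...]
(10, np.int64(0)), (13, np.int64(0)), (16, np.int64(0)), (19, np.int64(0)), (22, np.int64(0)), (25, np.int64(0)), (28, np.int64(9)), (31, np.int64(91)), (34, np.int64(62)), (37, np.int64(0)), (40, np.int64(0)), (43, np.int64(0)), (46, np.int64(10)), (49, np.int64(94)), (52, np.int64(53)), (55, np.int64(0)), (58, np.int64(0)), (61, np.int64(0)), (64, np.int64(0)), (67, np.int64(0)), (70, np.int64(0)), (73, np.int64(14)), (76, np.int64(93)), (79, np.int64(56)), (82, np.int64(0)), (85, np.int64(0)), (88, np.int64(0)), (91, np.int64(12)), (94, np.int64(97)), (97, np.int64(52)), (100, np.int64(0)), (103, np.int64(0)), (106, np.int64(0)), (109, np.int64(0)), (112, np.int64(0)), (115, np.int64(0))]
```

View pics/w5.png

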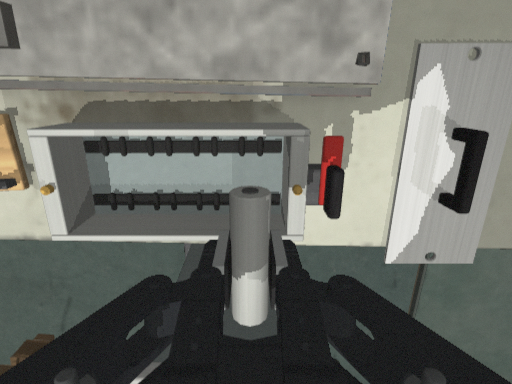

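The roller is held, and the rib positions match my computed grooves (groove 0 centre at y ≈ -0.047). Now I'll lower it.

```bash
python3 -m inch '[0,0,0,20,0.4,-0.5,1, 0,0,0,25,0,0,1, 0,0,0,25,0,0,1, 0,0,0,25,0,0,1, 0,0,0,20,0,0,1, 0,0,0,14,0,0,1, 0,0,0,8,0,0,1, 0,0,0,2,0,0,1]'
python3 -m inch '[0,0,0,1,0,0,1, 0,0,0,1,0,0,1, 0,0,0,1,0,0,1, 0,0,0,1,0,0,1, 0,0,0,1,0,0,1, 0,0,0,1,0,0,1, 0,0,0,0,0,0,1, 0,0,0,0,0,0,1]'
```

```text
time_s: 23.42
tool_pos: [0.449, -0.0459, 0.0191]
eef_rot: [[0.001, 0.021, -1.0], [0.002, -1.0, -0.021], [-1.0, -0.002, -0.001]]
wrist_force: [-8.0, 12.9, 41.9]
grip_width: 0.213
time_s: 24.08
tool_pos: [0.451, -0.0437, 0.0146]
eef_rot: [[0.005, 0.024, -1.0], [0.004, -1.0, -0.024], [-1.0, -0.004, -0.005]]
wrist_force: [-3.2, 19.6, 30.7]
grip_width: 0.203
```

Unexpected upward and sideways force, so I'll look before doing anything.

```bash
python3 - <<'E'
from h import *
st();p=eyes.camera("wrist");s=eyes.camera("scene")
a=p["pixels"][:,:,::-1];b=cv2.resize(s["pixels"][110:270,230:410,::-1],None,fx=2,fy=2.4)
a=cv2.resize(a,(440,330));b=cv2.resize(b,(360,330));cv2.imwrite("pics/c6.png",np.hstack([a,b]))
P=cloud(p);x,y,z=P[...,0],P[...,1],P[...,2]
m=(z>.078)&(z<.1)&(y<-.085)&(y>-.2)&(abs(x-.447)<.1);print(cv2.minAreaRect(P[m][:,:2].astype(np.float32)*1000),m.sum())
E
```

```text
24.0833 [ 0.451  -0.0437  0.0146] [[0.005, 0.024, -1.0], [0.004, -1.0, -0.024], [-1.0, -0.004, -0.005]] [-0.09  0.49  0.1   2.21 -0.12  0.45 -1.45] F [-3.2 19.6 30.7] g 0.2034815821930922
((460.22210693359375, -99.99838256835938), (23.45098876953125, 38.96368408203125), 18.337434768676758) 8198
```

View pics/c6.png

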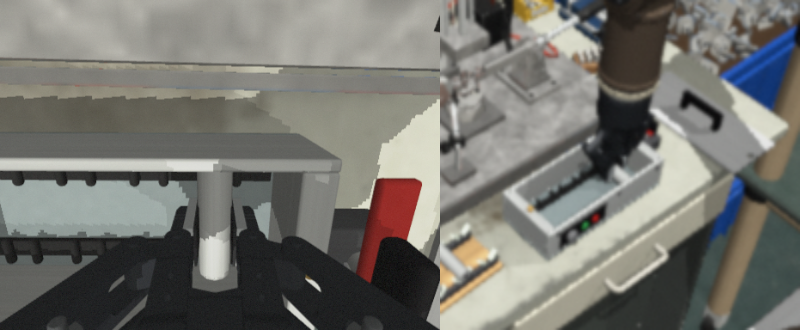

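```bash
python3 -m inch '[0,0,0,-4,0,0,1, 0,0,0,-8,0,0,1, 0,0,0,-16,0,0,1, 0,0,0,-25,0,0,1, 0,0,0,-20,0,0,1, 0,0,0,0,0,0,1, 0,0,0,0,0,0,1, 0,0,0,0,0,0,1]'
python3 - <<'E'
from h import *
st();p=eyes.camera("wrist");save(p,"w7.png");P=cloud(p);s=status.get_state();R=np.array(s["eef_rot"])
T=(P-np.array(s["tool_pos"]))@R*1000;rollers(p)
x,y,z=T[...,0],T[...,1],T[...,2]
for a in range(-110,25,8):
    m=(x>a)&(x<a+8)&(abs(y)<75)&(abs(z)<60)
    if m.sum(): print(a,m.sum(),"y",np.percentile(y[m],[0,5,50,95,100]).round(),"z",np.percentile(z[m],[0,50,100]).round())
x,y,z=P[...,0],P[...,1],P[...,2]
m=(z>.078)&(z<.1)&(y<-.095)&(y>-.2)&(abs(x-.447)<.1);print("wing",cv2.minAreaRect(P[m][:,:2].astype(np.float32)*1000),m.sum())
E
```

```text
time_s: 24.85
tool_pos: [0.4479, -0.048, 0.0851]
eef_rot: [[0.0, 0.02, -1.0], [-0.0, -1.0, -0.02], [-1.0, 0.0, -0.0]]
wrist_force: [-0.5, -0.7, -2.0]
grip_width: 0.214
24.85 [ 0.4479 -0.048   0.0851] [[0.0, 0.02, -1.0], [-0.0, -1.0, -0.02], [-1.0, 0.0, -0.0]] [-0.12  0.35  0.14  2.16 -0.08  0.63 -1.48] F [-0.5 -0.7 -2. ] g 0.21392375552065443
roller [447.8 -47.2] [71.2 17.2] 0.9 top 0.107 0.74 4060
-102 722 y [-21. -19.  -9.  17.  19.] z [-21. -19. -18.]
-94 5428 y [-64. -58.   0.  57.  63.] z [-20. -12.  -8.]
-86 8458 y [-64. -56.  -1.  54.  61.] z [-18. -12.   3.]
-78 7322 y [-59. -51.  -1.  49.  57.] z [-18. -11.  13.]
-70 4079 y [-55. -48. -10.  46.  53.] z [-18. -11.  13.]
-62 5583 y [-50. -43.   9.  42.  47.] z [-13.  -3.  13.]
-54 2643 y [-45. -40.  10.  39.  43.] z [-14. -12.  13.]
-46 983 y [-39. -30. -11.  28.  38.] z [-14. -11.  10.]
-38 841 y [-23. -16. -10.  14.  22.] z [-12.  -7.  11.]
-30 1493 y [-24. -20.  -1.  18.  22.] z [-36.  -7.  34.]
-22 4540 y [-23. -10.  -1.   9.  22.] z [-36.  -7.  35.]
-14 1722 y [-23. -16.  61.  67.  68.] z [-37. -10.  31.]
-6 628 y [-16.  -0.  59.  64.  68.] z [-35. -11.  13.]
2 376 y [58. 58. 59. 64. 67.] z [-38. -12.  14.]
10 1763 y [36. 55. 59. 70. 71.] z [-48. -31.  10.]
18 4907 y [-75. -58.  36.  52.  59.] z [-52. -30.  41.]
wing ((454.9972229003906, -110.8010482788086), (39.73339080810547, 10.144990921020508), 0.547890305519104) 1961
```

View pics/w7.png

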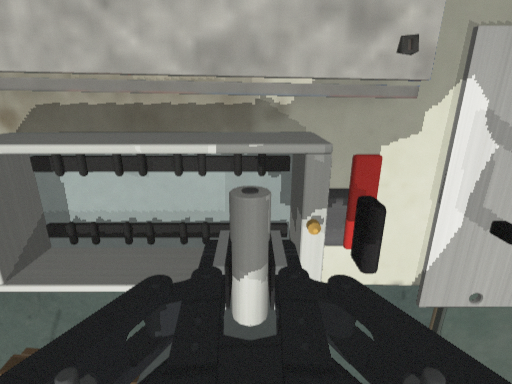

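The knuckle linkage is wider than the listed body, so it hits the end pin (313,228) at groove 0 when the tool is vertical. This roller goes into groove 1, where there's room. The end grooves will be done later with the hand leaned away from the wall and a shallower grip.

```bash
python3 -m inch '[0,0,0,0,-15,0,1, 0,0,0,0,-20,0,1, 0,0,0,0,-10.4,0,1, 0,0,0,20,0,0,1, 0,0,0,20,0,0,1, 0,0,0,18,0,0,1, 0,0,0,6,0,0,1, 0,0,0,3,0,0,1]'
python3 -m inch '[0,0,0,2,0,0,1, 0,0,0,1,0,0,1, 0,0,0,1,0,0,1, 0,0,0,0.5,0,0,1, 0,0,0,0.5,0,0,1, 0,0,0,0,0,0,1, 0,0,0,0,0,0,1, 0,0,0,0,0,0,1]'
```

```text
time_s: 25.62
tool_pos: [0.446, -0.0027, 0.017]
eef_rot: [[-0.003, 0.02, -1.0], [-0.001, -1.0, -0.02], [-1.0, 0.0, 0.003]]
wrist_force: [-0.6, -0.3, -1.7]
grip_width: 0.209
time_s: 26.28
tool_pos: [0.4473, -0.0025, 0.0135]
eef_rot: [[0.0, 0.02, -1.0], [0.0, -1.0, -0.02], [-1.0, -0.0, -0.0]]
wrist_force: [-0.9, -0.2, -2.0]
grip_width: 0.211
```

```bash
python3 -m inch '[0,0,0,0.5,0,0,1, 0,0,0,0.5,0,0,1, 0,0,0,0.5,0,0,1, 0,0,0,0.5,0,0,1, 0,0,0,0,0,0,1, 0,0,0,0,0,0,1, 0,0,0,0,0,0,1, 0,0,0,0,0,0,1]'
python3 -m inch '[0,0,0,0.5,0,0,1, 0,0,0,0.5,0,0,1, 0,0,0,0,0,0,1, 0,0,0,0,0,0,1, 0,0,0,0,0,0,1, 0,0,0,0,0,0,1, 0,0,0,0,0,0,1, 0,0,0,0,0,0,1]'
```

```text
time_s: 26.95
tool_pos: [0.4472, -0.0025, 0.0113]
eef_rot: [[-0.0, 0.02, -1.0], [-0.0, -1.0, -0.02], [-1.0, 0.0, 0.0]]
wrist_force: [0.0, -0.5, -1.7]
grip_width: 0.211
time_s: 27.62
tool_pos: [0.4473, -0.0029, 0.0107]
eef_rot: [[0.0, 0.019, -1.0], [-0.0, -1.0, -0.019], [-1.0, 0.0, -0.0]]
wrist_force: [-1.6, -1.2, 8.6]
grip_width: 0.211
```

```bash
python3 -m inch '[0,0,0,-0.5,0,0,1, 0,0,0,0,0,0,0.45, 0,0,0,0,0,0,0.35, 0,0,0,0,0,0,0.3, 0,0,0,0,0,0,0.28, 0,0,0,-5,0,0,0.28, 0,0,0,-15,0,0,0.28, 0,0,0,-25,0,0,0.28]'
python3 -m inch '[0,0,0,-30,0,0,0.28, 0,0,0,-30,-10,0,0.28, 0,0,0,-20,-30,0,0.28, 0,0,0,0,-38,-1,0.28, 0,0,0,0,-38,-1,0.28, 0,0,0,0,-38,-1,0.28, 0,0,0,0,-38,-1,0.28, 0,0,0,0,-38,-1,0.28]'
python3 -m inch '[0,0,0,0,-30,-1,0.28, -0.042,0,0,0,0,0,0.28, 0,0,0,0,0,0,0.28, 0,0,0,0,0,0,0.28, 0,0,0,0,0,0,0.28, 0,0,0,0,0,0,0.28, 0,0,0,0,0,0,0.28, 0,0,0,0,0,0,0.28]'
python3 - <<'E'
from h import *
st();go([.4585,.2592,.0275])
E
```

```text
time_s: 28.28
tool_pos: [0.4457, -0.0026, 0.0551]
eef_rot: [[-0.004, 0.02, -1.0], [-0.001, -1.0, -0.02], [-1.0, 0.0, 0.004]]
wrist_force: [0.1, -0.0, -0.6]
grip_width: 0.357
time_s: 28.95
tool_pos: [0.4472, 0.2293, 0.1364]
eef_rot: [[0.0, 0.019, -1.0], [0.0, -1.0, -0.019], [-1.0, -0.0, -0.0]]
wrist_force: [1.2, 0.2, 0.4]
grip_width: 0.36
time_s: 29.62
tool_pos: [0.4483, 0.2568, 0.136]
eef_rot: [[0.0, 0.06, -0.998], [-0.0, -0.998, -0.06], [-1.0, 0.0, -0.0]]
wrist_force: [-0.1, -0.6, -0.6]
grip_width: 0.366
29.6167 [0.4483 0.2568 0.136 ] [[0.0, 0.06, -0.998], [-0.0, -0.998, -0.06], [-1.0, 0.0, -0.0]] [-0.67  0.37  0.06  1.95 -0.03  0.82 -2.11] F [-0.1 -0.6 -0.6] g 0.3659897101176993
shift [108.5  -1.8 -10.4]
```

```bash
python3 -m inch '[0,0,0,25,-1.8,-10.4,0.28, 0,0,0,25,0,0,0.28, 0,0,0,25,0,0,0.28, 0,0,0,18,0,0,0.28, 0,0,0,10,0,0,0.28, 0,0,0,5.5,0,0,0.28, 0,0,0,0,0,0,0.28, 0,0,0,0,0,0,0.28]'
python3 -m inch '[0,0,0,0,0,0,1, 0,0,0,0,0,0,1, 0,0,0,0,0,0,1, 0,0,0,0,0,0,1, 0,0,0,0,0,0,1, 0,0,0,0,0,0,1, 0,0,0,-2,0,0,1, 0,0,0,-4,0,0,1]'
python3 -m inch '[0,0,0,-10,0,0,1, 0,0,0,-20,0,0,1, 0,0,0,-25,0,0,1, 0,0,0,-25,0,0,1, 0,0,0,-20,0,0,1, 0,0,0,-10,0,0,1, 0,0,0,0,0,0,1, 0,0,0,0,0,0,1]'
python3 -m inch '[0,0,0,0,14,3.1,1, 0,0,0,0,28,3.1,1, 0,0,0,0,32,3.1,1, 0,0,0,0,32,3.1,1, 0,0,0,0,32,3.1,1, 0,0,0,0,32,3.1,1, 0,0,0,0,28,3.1,1, 0,0,0,0,17.6,3.1,1]'
python3 -m inch '[0.04,0,0,0,0,0,1, 0,0,0,20,0,0,1, 0,0,0,25,0,0,1, 0,0,0,25,0,0,1, 0,0,0,20,0,0,1, 0,0,0,8,0,0,1, 0,0,0,0,0,0,1, 0,0,0,0,0,0,1]'
python3 -c "
from h import *
go([.4464,.0424,.0114])"
```

```text
time_s: 30.28
tool_pos: [0.4588, 0.2601, 0.0279]
eef_rot: [[0.001, 0.061, -0.998], [0.0, -0.998, -0.061], [-1.0, -0.0, -0.001]]
wrist_force: [0.3, -1.0, -0.6]
grip_width: 0.361
time_s: 30.95
tool_pos: [0.4585, 0.2602, 0.034]
eef_rot: [[0.001, 0.061, -0.998], [0.001, -0.998, -0.061], [-1.0, -0.0, -0.001]]
wrist_force: [0.2, 0.2, -2.1]
grip_width: 0.215
time_s: 31.62
tool_pos: [0.4583, 0.2602, 0.1436]
eef_rot: [[0.001, 0.062, -0.998], [0.001, -0.998, -0.062], [-1.0, -0.001, -0.001]]
wrist_force: [-0.8, -0.8, -2.1]
grip_width: 0.222
time_s: 32.28
tool_pos: [0.4451, 0.0391, 0.142]
eef_rot: [[-0.003, 0.058, -0.998], [-0.002, -0.998, -0.058], [-1.0, 0.002, 0.003]]
wrist_force: [-0.3, 0.5, -1.9]
grip_width: 0.221
time_s: 32.95
tool_pos: [0.4462, 0.0428, 0.045]
eef_rot: [[-0.002, 0.021, -1.0], [-0.001, -1.0, -0.021], [-1.0, 0.001, 0.002]]
wrist_force: [1.1, 0.2, -0.7]
grip_width: 0.22
shift [33.6  0.4 -0.3]
```

```bash
python3 -m inch '[0,0,0,12,0.4,-0.3,1, 0,0,0,10,0,0,1, 0,0,0,6,0,0,1, 0,0,0,2,0,0,1, 0,0,0,1,0,0,1, 0,0,0,1,0,0,1, 0,0,0,0,0,0,1, 0,0,0,0,0,0,1]'
python3 -m inch '[0,0,0,0.6,0,0,1, 0,0,0,0.5,0,0,1, 0,0,0,0.5,0,0,1, 0,0,0,0.5,0,0,1, 0,0,0,0,0,0,1, 0,0,0,0,0,0,1, 0,0,0,0,0,0,1, 0,0,0,0,0,0,1]'
```

```text
time_s: 33.62
tool_pos: [0.4475, 0.0429, 0.0137]
eef_rot: [[0.001, 0.022, -1.0], [0.0, -1.0, -0.022], [-1.0, -0.0, -0.001]]
wrist_force: [1.2, 0.3, -1.6]
grip_width: 0.217
time_s: 34.28
tool_pos: [0.4476, 0.0422, 0.0118]
eef_rot: [[0.001, 0.021, -1.0], [-0.0, -1.0, -0.021], [-1.0, 0.0, -0.001]]
wrist_force: [-1.5, -4.1, 8.8]
grip_width: 0.215
```

```bash
python3 -m inch '[0,0,0,-0.5,0,0,1, 0,0,0,0,0,0,0.45, 0,0,0,0,0,0,0.35, 0,0,0,0,0,0,0.3, 0,0,0,0,0,0,0.28, 0,0,0,-5,0,0,0.28, 0,0,0,-15,0,0,0.28, 0,0,0,-25,0,0,0.28]'
python3 -m inch '[0,0,0,-30,0,0,0.28, 0,0,0,-30,-10,-2,0.28, 0,0,0,-20,-30,-2,0.28, 0,0,0,0,-38,-2,0.28, 0,0,0,0,-38,-2,0.28, 0,0,0,0,-38,-2,0.28, 0,0,0,0,-38,-2,0.28, 0,0,0,0,-38,-2,0.28]'
python3 -m inch '[0,0,0,0,-30,-1,0.28, -0.042,0,0,0,0,0,0.28, 0,0,0,0,0,0,0.28, 0,0,0,0,0,0,0.28, 0,0,0,0,0,0,0.28, 0,0,0,0,0,0,0.28, 0,0,0,0,0,0,0.28, 0,0,0,0,0,0,0.28]'
python3 - <<'E'
from h import *
st();go([.461,.3041,.0305]);p=eyes.camera("wrist");rollers(p)
t=eyes.camera("top");save(t,"t8.png",(250,150,450,250),3);rollers(t)
P=cloud(t)
for d in spotter.outline_of(t,"cover")[:2]: q=P[d["region"]];q=q[(q[:,2]<.02)];print("cover",d["confidence"],cv2.minAreaRect(q[:,:2].astype(np.float32)*1000))
E
```

```text
time_s: 34.95
tool_pos: [0.4456, 0.0426, 0.0559]
eef_rot: [[-0.004, 0.022, -1.0], [-0.001, -1.0, -0.022], [-1.0, 0.001, 0.004]]
wrist_force: [0.3, -0.2, 1.0]
grip_width: 0.362
time_s: 35.62
tool_pos: [0.4558, 0.275, 0.1372]
eef_rot: [[0.0, 0.022, -1.0], [0.0, -1.0, -0.022], [-1.0, -0.0, -0.0]]
wrist_force: [0.9, 0.2, 0.1]
grip_width: 0.36
time_s: 36.28
tool_pos: [0.4568, 0.3024, 0.1369]
eef_rot: [[0.0, 0.062, -0.998], [-0.0, -0.998, -0.062], [-1.0, 0.0, -0.0]]
wrist_force: [0.2, 0.8, -0.9]
grip_width: 0.361
36.2833 [0.4568 0.3024 0.1369] [[0.0, 0.062, -0.998], [-0.0, -0.998, -0.062], [-1.0, 0.0, -0.0]] [-0.73  0.41  0.06  1.88 -0.03  0.85 -2.16] F [ 0.2  0.8 -0.9] g 0.36090454268454575
shift [106.4  -1.5  -4.3]
roller [460.8 304.6] [70.2 16.9] 2.8 top 0.0495 0.93 1463
roller [455.3 349.2] [70.5 16.9] 3.2 top 0.0494 0.79 1444
roller [424.5  52. ] [27.9  4.6] 7.2 top 0.0283 0.51 132
roller [536.9 508.9] [57.8 19.6] 0.4 top 0.0232 0.43 1241
roller [447.1  -3.3] [68.4 16.2] 1.6 top 0.0344 0.64 110
roller [ 454.3 -112.2] [37.  9.] 0.7 top 0.0948 0.63 40
roller [446.4  42.6] [64.8 14.7] 0.1 top 0.035 0.48 89
cover 0.71 ((449.9326171875, -4.4285125732421875), (112.99114227294922, 279.4005126953125), 2.097196340560913)
cover 0.57 ((459.6401672363281, -403.6392517089844), (410.4007873535156, 236.17813110351562), 89.44165802001953)
```

View pics/t8.png

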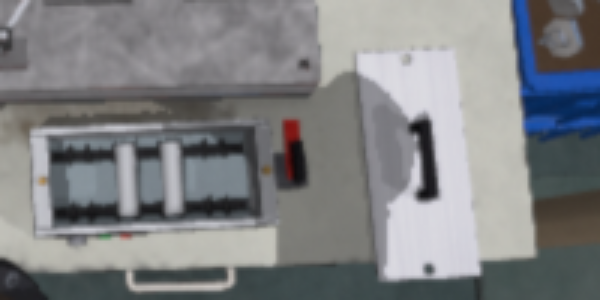

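Rollers sit in grooves 1 and 2 at crop x ≈ 172 and 127. The cover has been knocked a little and turned about 5°, lying at (420,165), still on the bench. I'll pick roller three with a shallower grip.

```bash
python3 -m inch '[0,0,0,25,-2,-4.3,0.28, 0,0,0,25,0,0,0.28, 0,0,0,25,0,0,0.28, 0,0,0,18,0,0,0.28, 0,0,0,9,0,0,0.28, 0,0,0,4.4,0,0,0.28, 0,0,0,0,0,0,0.28, 0,0,0,0,0,0,0.28]'
python3 -m inch '[0,0,0,0,0,0,1, 0,0,0,0,0,0,1, 0,0,0,0,0,0,1, 0,0,0,0,0,0,1, 0,0,0,0,0,0,1, 0,0,0,0,0,0,1, 0,0,0,-2,0,0,1, 0,0,0,-4,0,0,1]' 50
python3 -m inch '[0,0,0,-10,0,0,1, 0,0,0,-20,0,0,1, 0,0,0,-25,0,0,1, 0,0,0,-25,0,0,1, 0,0,0,-20,0,0,1, 0,0,0,-10,0,0,1, 0,0,0,0,0,0,1, 0,0,0,0,0,0,1]'
python3 -c "
from h import *
st();go([.4481,-.0473,.13])"
```

```text
time_s: 37.2
tool_pos: [0.4612, 0.3058, 0.0311]
eef_rot: [[0.001, 0.064, -0.998], [0.001, -0.998, -0.064], [-1.0, -0.001, -0.001]]
wrist_force: [-0.6, 0.6, 0.3]
grip_width: 0.358
time_s: 37.87
tool_pos: [0.4608, 0.3055, 0.037]
eef_rot: [[0.0, 0.063, -0.998], [0.0, -0.998, -0.063], [-1.0, -0.0, -0.0]]
wrist_force: [-0.2, 0.4, -1.1]
grip_width: 0.215
time_s: 38.53
tool_pos: [0.4607, 0.3056, 0.1466]
eef_rot: [[0.001, 0.064, -0.998], [0.001, -0.998, -0.064], [-1.0, -0.001, -0.001]]
wrist_force: [-0.6, 0.7, -2.7]
grip_width: 0.211
38.5333 [0.4607 0.3056 0.1466] [[0.001, 0.064, -0.998], [0.001, -0.998, -0.064], [-1.0, -0.001, -0.001]] [-0.73  0.4   0.06  1.86 -0.03  0.88 -2.16] F [-0.6  0.7 -2.7] g 0.21113647748870296
shift [ 16.3 351.4  35.1]
```

```bash
python3 -m inch '[0,0,0,0,16,3.2,1, 0,0,0,0,30,3.2,1, 0,0,0,0,35,3.2,1, 0,0,0,0,35,3.2,1, 0,0,0,0,35,3.2,1, 0,0,0,0,35,3.2,1, 0,0,0,0,35,3.2,1, 0,0,0,0,35,3.2,1]'
python3 -m inch '[0,0,0,0,35,3.2,1, 0,0,0,0,35,3.2,1, 0,0,0,0,25.4,3.2,1, 0.043,0,0,0,0,0,1, 0,0,0.09,0,0,0,1, 0,0,0.09,0,0,0,1, 0,0,0.08,0,0,0,1, 0,0,0,0,0,0,1]'
python3 -m inch '[0,0,0,0,0,0,1, 0,0,0,0,0,0,1, 0,0,0,0,0,0,1, 0,0,0,0,0,0,1, 0,0,0,0,0,0,1, 0,0,0,0,0,0,1, 0,0,0,0,0,0,1, 0,0,0,0,0,0,1]'
python3 - <<'E'
from h import *
st();go([.4481,-.0496,.0147]);go([.4481,-.0496,.08]);p=eyes.camera("wrist");rollers(p);save(p,"w9.png")
E
```

```text
time_s: 39.2
tool_pos: [0.45, 0.0465, 0.145]
eef_rot: [[-0.002, 0.064, -0.998], [-0.001, -0.998, -0.064], [-1.0, 0.001, 0.002]]
wrist_force: [1.4, 0.3, -2.0]
grip_width: 0.213
time_s: 39.87
tool_pos: [0.4474, -0.0443, 0.1446]
eef_rot: [[0.005, 0.027, -1.0], [-0.261, -0.965, -0.027], [-0.965, 0.261, 0.003]]
wrist_force: [0.1, 0.9, -3.0]
grip_width: 0.211
time_s: 40.53
tool_pos: [0.4479, -0.0477, 0.1464]
eef_rot: [[0.005, 0.019, -1.0], [-0.257, -0.966, -0.02], [-0.966, 0.257, -0.0]]
wrist_force: [0.1, 0.5, -2.2]
grip_width: 0.21
40.5333 [ 0.4479 -0.0477  0.1464] [[0.005, 0.019, -1.0], [-0.257, -0.966, -0.02], [-0.966, 0.257, -0.0]] [-0.43  0.27  0.26  2.12  0.26  0.82 -1.92] F [ 0.1  0.5 -2.2] g 0.20986941502938528
shift [ 1.278e+02 -3.200e+01 -1.000e-01]
shift [ 64.6 -15.3  -0.1]
roller [447.4  -2.1] [70.3 17.1] 1.3 top 0.0329 0.94 1389
roller [447.  -42.9] [70.8 19.2] 1.0 top 0.1638 0.65 3741
roller [446.8  42.4] [70.3 17.1] 1.1 top 0.0328 0.56 1592
roller [4.47e+02 4.00e-01] [102.4 240. ] 1.1 top 0.0598 0.44 7616
```

View pics/w9.png

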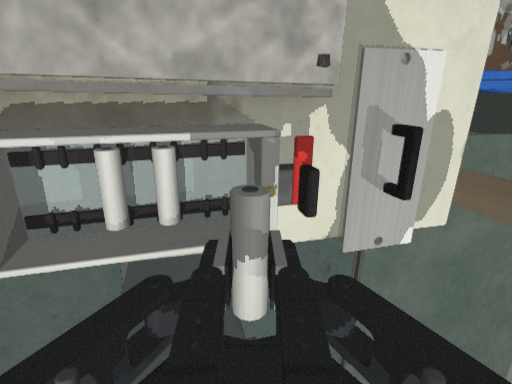

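The held roller is leaned correctly, and the other two rollers are visible at (112,190) and (165,185). Lowering in stages.

```bash
python3 -m inch '[0,0,0,20,-4.6,0,1, 0,0,0,25,-6,0,1, 0,0,0,20,-4.7,0,1, 0,0,0,15,-4,0,1, 0,0,0,15,-4,0,1, 0,0,0,8,-2.1,0,1, 0,0,0,0,0,0,1, 0,0,0,0,0,0,1]'
python3 -c "
from h import *
go([.4481,-.0496,.0147])"
```

```text
time_s: 41.3
tool_pos: [0.4479, -0.0495, 0.0403]
eef_rot: [[0.005, 0.02, -1.0], [-0.257, -0.966, -0.021], [-0.966, 0.258, 0.001]]
wrist_force: [0.4, 0.5, -1.0]
grip_width: 0.209
shift [24.8 -6.5 -0.2]
```

```bash
python3 -m inch '[0,0,0,8,-2.1,0,1, 0,0,0,6,-1.6,0,1, 0,0,0,4,-1.1,0,1, 0,0,0,2,-0.5,0,1, 0,0,0,1,-0.3,0,1, 0,0,0,0,0,0,1, 0,0,0,0,0,0,1, 0,0,0,0,0,0,1]'
python3 -m inch '[0,0,0,1,-0.25,0,1, 0,0,0,0.5,-0.1,0,1, 0,0,0,0.5,-0.1,0,1, 0,0,0,0.5,-0.1,0,1, 0,0,0,0,0,0,1, 0,0,0,0,0,0,1, 0,0,0,0,0,0,1, 0,0,0,0,0,0,1]'
```

```text
time_s: 41.97
tool_pos: [0.4481, -0.0494, 0.0187]
eef_rot: [[0.006, 0.02, -1.0], [-0.257, -0.966, -0.021], [-0.966, 0.257, -0.0]]
wrist_force: [0.7, 0.4, -2.4]
grip_width: 0.212
time_s: 42.63
tool_pos: [0.448, -0.0495, 0.016]
eef_rot: [[0.005, 0.02, -1.0], [-0.257, -0.966, -0.021], [-0.966, 0.257, -0.0]]
wrist_force: [-0.2, -0.2, -2.1]
grip_width: 0.209
```

No contact yet; I'll continue down.

```bash
python3 -m inch '[0,0,0,0.5,-0.1,0,1, 0,0,0,0.5,-0.1,0,1, 0,0,0,0.5,-0.1,0,1, 0,0,0,0,0,0,1, 0,0,0,0,0,0,1, 0,0,0,0,0,0,1, 0,0,0,0,0,0,1, 0,0,0,0,0,0,1]'
python3 -m inch '[0,0,0,0.5,-0.1,0,1, 0,0,0,0,0,0,1, 0,0,0,0,0,0,1, 0,0,0,0,0,0,1, 0,0,0,0,0,0,1, 0,0,0,0,0,0,1, 0,0,0,0,0,0,1, 0,0,0,0,0,0,1]'
```

```text
time_s: 43.3
tool_pos: [0.4481, -0.0501, 0.0151]
eef_rot: [[0.006, 0.019, -1.0], [-0.258, -0.966, -0.02], [-0.966, 0.258, -0.0]]
wrist_force: [-2.6, 0.6, 13.7]
grip_width: 0.212
time_s: 43.97
tool_pos: [0.4481, -0.0501, 0.015]
eef_rot: [[0.006, 0.019, -1.0], [-0.258, -0.966, -0.02], [-0.966, 0.258, -0.001]]
wrist_force: [-4.6, 1.2, 22.6]
grip_width: 0.213
```

Contact came at the expected height. Release and retreat straight up, then go to the last roller.

```bash
python3 -m inch '[0,0,0,-1,0.2,0,1, 0,0,0,0,0,0,0.5, 0,0,0,0,0,0,0.42, 0,0,0,0,0,0,0.36, 0,0,0,0,0,0,0.34, 0,0,0,0,0,0,0.34, 0,0,0,-3,0.8,0,0.34, 0,0,0,-5,1.3,0,0.34]'
python3 -m inch '[0,0,0,-10,2.7,0,0.34, 0,0,0,-20,5.3,0,0.34, 0,0,0,-25,6.7,0,0.34, 0,0,0,-30,8,0,0.28, 0,0,0,-30,8,0,0.28, 0,0,-0.09,0,0,0,0.28, 0,0,-0.09,0,0,0,0.28, 0,0,-0.08,0,0,0,0.28]'
python3 -m inch '[0,0,0,0,-20,0,0.28, 0,0,0,0,-35,0,0.28, 0,0,0,0,-38,-1,0.28, 0,0,0,0,-38,-1,0.28, 0,0,0,0,-38,-1,0.28, 0,0,0,0,-38,-1,0.28, 0,0,0,0,-38,-1,0.28, 0,0,0,0,-38,-1,0.28]'
python3 -m inch '[0,0,0,0,-38,-1,0.28, 0,0,0,0,-38,-1,0.28, 0,0,0,0,-25,-1,0.28, -0.038,0,0,0,0,0,0.28, 0,0,0,0,0,0,0.28, 0,0,0,0,0,0,0.28, 0,0,0,0,0,0,0.28, 0,0,0,0,0,0,0.28]'
python3 - <<'E'
from h import *
st();go([.4554,.3492,.0305]);p=eyes.camera("wrist");rollers(p)
t=eyes.camera("top");rollers(t)
E
```

```text
time_s: 44.63
tool_pos: [0.4476, -0.0496, 0.0232]
eef_rot: [[0.004, 0.02, -1.0], [-0.257, -0.966, -0.021], [-0.966, 0.257, 0.001]]
wrist_force: [0.4, -0.6, 0.4]
grip_width: 0.333
time_s: 45.3
tool_pos: [0.449, -0.049, 0.144]
eef_rot: [[0.004, 0.023, -1.0], [0.005, -1.0, -0.023], [-1.0, -0.004, -0.004]]
wrist_force: [-1.2, 0.9, 0.1]
grip_width: 0.359
time_s: 45.97
tool_pos: [0.4477, 0.2351, 0.1428]
eef_rot: [[0.0, 0.021, -1.0], [0.0, -1.0, -0.021], [-1.0, -0.0, -0.0]]
wrist_force: [1.2, -0.5, 0.2]
grip_width: 0.36
time_s: 46.63
tool_pos: [0.4494, 0.3331, 0.1425]
eef_rot: [[0.0, 0.056, -0.998], [-0.0, -0.998, -0.056], [-1.0, 0.0, -0.0]]
wrist_force: [-0.5, -0.4, -0.6]
grip_width: 0.359
46.6333 [0.4494 0.3331 0.1425] [[0.0, 0.056, -0.998], [-0.0, -0.998, -0.056], [-1.0, 0.0, -0.0]] [-0.77  0.42  0.05  1.85 -0.02  0.88 -2.22] F [-0.5 -0.4 -0.6] g 0.35917667864575287
shift [112.  -15.8  -6.9]
roller [455.1 349.1] [70.1 16.9] 3.6 top 0.0496 0.55 1409
roller [447.1   4. ] [101.4 261.7] 1.1 top 0.0619 0.69 724
roller [ 661.7 -214.6] [41.2 25.5] 62.0 top 0.041 0.56 60
roller [446.7  -2.1] [61.9 12.9] 1.0 top 0.0351 0.55 75
roller [448.1  41. ] [68.1 15.6] 0.8 top 0.0342 0.44 101
```

```bash
python3 -m inch '[0,0,0,25,-15.8,-6.9,0.28, 0,0,0,25,0,0,0.28, 0,0,0,25,0,0,0.28, 0,0,0,20,0,0,0.28, 0,0,0,11,0,0,0.28, 0,0,0,5.5,0,0,0.28, 0,0,0,0,0,0,0.28, 0,0,0,0,0,0,0.28]'
python3 -m inch '[0,0,0,0,0,0,1, 0,0,0,0,0,0,1, 0,0,0,0,0,0,1, 0,0,0,0,0,0,1, 0,0,0,0,0,0,1, 0,0,0,0,0,0,1, 0,0,0,-2,0,0,1, 0,0,0,-4,0,0,1]' 50
python3 -m inch '[0,0,0,-10,0,0,1, 0,0,0,-20,0,0,1, 0,0,0,-25,0,0,1, 0,0,0,-25,0,0,1, 0,0,0,-20,0,0,1, 0,0,0,-10,0,0,1, 0,0,0,0,16,2.7,1, 0,0,0,0,30,2.7,1]'
python3 -m inch '[0,0,0,0,35,2.7,1, 0,0,0,0,35,2.7,1, 0,0,0,0,35,2.7,1, 0,0,0,0,35,2.7,1, 0,0,0,0,35,2.7,1, 0,0,0,0,27,2.7,1, 0,0,0,0,12.7,2.7,1, 0.037,0,0,0,0,0,1]'
python3 -m inch '[0,0,-0.09,0,0,0,1, 0,0,-0.09,0,0,0,1, 0,0,-0.08,0,0,0,1, 0,0,0,0,0,0,1, 0,0,0,0,0,0,1, 0,0,0,0,0,0,1, 0,0,0,0,0,0,1, 0,0,0,0,0,0,1]'
python3 - <<'E'
from h import *
st();go([.4455,.0897,.0147]);go([.4455,.0897,.045]);p=eyes.camera("wrist");rollers(p);save(p,"w10.png")
E
```

```text
time_s: 47.5
tool_pos: [0.4555, 0.3509, 0.0315]
eef_rot: [[0.001, 0.058, -0.998], [0.001, -0.998, -0.058], [-1.0, -0.001, -0.001]]
wrist_force: [1.1, 0.3, -0.6]
grip_width: 0.357
time_s: 48.17
tool_pos: [0.4553, 0.3508, 0.0376]
eef_rot: [[0.001, 0.058, -0.998], [0.001, -0.998, -0.058], [-1.0, -0.001, -0.001]]
wrist_force: [0.7, -0.5, -0.1]
grip_width: 0.209
time_s: 48.83
tool_pos: [0.4519, 0.3083, 0.1481]
eef_rot: [[0.002, 0.064, -0.998], [0.004, -0.998, -0.064], [-1.0, -0.004, -0.002]]
wrist_force: [1.1, -0.9, -2.1]
grip_width: 0.207
time_s: 49.5
tool_pos: [0.4454, 0.0851, 0.147]
eef_rot: [[-0.0, 0.017, -1.0], [-0.001, -1.0, -0.017], [-1.0, 0.001, 0.0]]
wrist_force: [0.4, 1.0, -1.4]
grip_width: 0.214
time_s: 50.17
tool_pos: [0.4459, 0.0903, 0.1469]
eef_rot: [[-0.006, 0.024, -1.0], [0.256, -0.966, -0.025], [-0.967, -0.256, -0.0]]
wrist_force: [-0.4, -0.3, -2.0]
grip_width: 0.211
50.1667 [0.4459 0.0903 0.1469] [[-0.006, 0.024, -1.0], [0.256, -0.966, -0.025], [-0.967, -0.256, -0.0]] [-0.14  0.27  0.04  2.11 -0.39  0.78 -1.37] F [-0.4 -0.3 -2. ] g 0.21082586074099666
shift [127.7  34.5   0.5]
shift [98.4 26.7  0.5]
roller [447.3 -46.7] [70.3 16.5] 1.0 top 0.0331 0.82 1811
roller [445.5  88.8] [70.7 16.4] 1.3 top 0.1638 0.77 3665
roller [447.2  -1.9] [70.  17.2] 0.3 top 0.033 0.72 1574
roller [446.6  42.9] [70.2 17.6] 1.2 top 0.033 0.63 1391
```

View pics/w10.png

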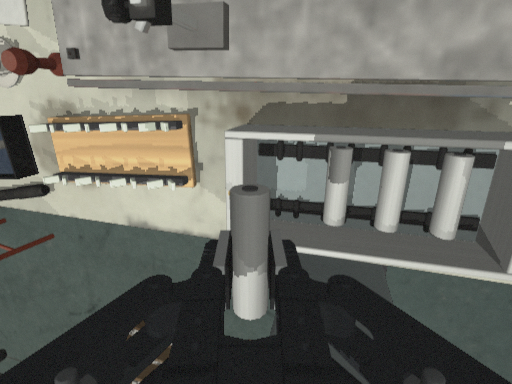

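Three rollers are seated at columns 337, 392 and 452 with tops at 33 mm, and the cradle at (125,150) is empty. Lowering the last one.

```bash
python3 -m inch '[0,0,0,20,5.4,0.5,1, 0,0,0,25,6.8,0,1, 0,0,0,23,6.2,0,1, 0,0,0,15,4,0,1, 0,0,0,10,2.7,0,1, 0,0,0,5.4,1.6,0,1, 0,0,0,0,0,0,1, 0,0,0,0,0,0,1]'
python3 -c "
from h import *
go([.4455,.0897,.0147])"
```

```text
time_s: 50.93
tool_pos: [0.4456, 0.0887, 0.045]
eef_rot: [[-0.006, 0.021, -1.0], [0.257, -0.966, -0.022], [-0.966, -0.257, 0.0]]
wrist_force: [-0.5, -0.6, -1.4]
grip_width: 0.215
shift [29.5  6.8  0.1]
```

```bash
python3 -m inch '[0,0,0,8,1.8,0,1, 0,0,0,7,1.6,0,1, 0,0,0,5,1.1,0,1, 0,0,0,3,0.7,0,1, 0,0,0,2,0.5,0,1, 0,0,0,1,0.3,0,1, 0,0,0,0,0,0,1, 0,0,0,0,0,0,1]'
python3 -m inch '[0,0,0,0.5,0.1,0,1, 0,0,0,0.5,0.1,0,1, 0,0,0,0.5,0.1,0,1, 0,0,0,0.5,0.1,0,1, 0,0,0,0,0,0,1, 0,0,0,0,0,0,1, 0,0,0,0,0,0,1, 0,0,0,0,0,0,1]'
```

```text
time_s: 51.6
tool_pos: [0.4456, 0.0893, 0.0182]
eef_rot: [[-0.005, 0.021, -1.0], [0.257, -0.966, -0.021], [-0.966, -0.257, -0.0]]
wrist_force: [-0.2, 0.4, -1.7]
grip_width: 0.21
time_s: 52.27
tool_pos: [0.4456, 0.0894, 0.0161]
eef_rot: [[-0.005, 0.021, -1.0], [0.257, -0.966, -0.022], [-0.966, -0.257, -0.0]]
wrist_force: [0.0, 0.3, -0.2]
grip_width: 0.207
```

```bash
python3 -m inch '[0,0,0,0.5,0.1,0,1, 0,0,0,0.5,0.1,0,1, 0,0,0,0,0,0,1, 0,0,0,0,0,0,1, 0,0,0,0,0,0,1, 0,0,0,0,0,0,1, 0,0,0,0,0,0,1, 0,0,0,0,0,0,1]'
```

```text
time_s: 52.93
tool_pos: [0.4457, 0.0892, 0.0156]
eef_rot: [[-0.005, 0.02, -1.0], [0.257, -0.966, -0.021], [-0.966, -0.257, -0.001]]
wrist_force: [-2.2, -3.5, 11.4]
grip_width: 0.207
```

```bash
python3 -m inch '[0,0,0,-0.8,-0.2,0,1, 0,0,0,0,0,0,0.5, 0,0,0,0,0,0,0.42, 0,0,0,0,0,0,0.36, 0,0,0,0,0,0,0.34, 0,0,0,0,0,0,0.34, 0,0,0,-3,-0.8,0,0.34, 0,0,0,-5,-1.3,0,0.34]'
python3 -m inch '[0,0,0,-10,-2.7,0,0.34, 0,0,0,-20,-5.3,0,0.34, 0,0,0,-25,-6.7,0,0.34, 0,0,0,-35,-9,0,0, 0,0,0,-35,-9,0,-0.5, 0,0,0.09,-35,-9,0,-1, 0,0,0.09,0,0,0,-1, 0,0,0.08,0,0,0,-1]'
python3 -m inch '[0,0,0,0,20,-2,-1, 0,0,0,0,35,-4,-1, 0,0,0,0,38,-4,-1, 0,0,0,0,38,-4,-1, 0,0,0,0,38,-4,-1, 0,0,0,0,38,-4,-1, 0,0,0,0,38,-4,-1, 0,0,0,0,38,-4,-1]'
python3 -m inch '[0,0,0,0,20,-2,-1, 0,0,0,0,0,0,-1, 0,0,0,0,0,0,-1, 0,0,0,0,0,0,-1, 0,0,0,0,0,0,-1, 0,0,0,0,0,0,-1, 0,0,0,0,0,0,-1, 0,0,0,0,0,0,-1]'
cat >> h.py <<'E'
def cover():
    p=eyes.camera("wrist");P=cloud(p);x,y,z=P[...,0],P[...,1],P[...,2]
    for n in ["cover_handle","cover"]: print(n,[(np.round(d["centre"],4).tolist(),round(d["confidence"],2)) for d in spotter.spot_point(p,n)[:3]])
    m=(z>.03)&(z<.045)&(x>.37)&(x<.62)&(y<-.17)&(y>-.36);print("bar",cv2.minAreaRect(P[m][:,:2].astype(np.float32)*1000),m.sum())
    for d in spotter.outline_of(p,"cover")[:1]:
        q=P[d["region"]];q=q[(q[:,2]<.02)&(q[:,2]>.002)];print("plate",cv2.minAreaRect(q[:,:2].astype(np.float32)*1000),q[:,2].mean())
    return p
E
python3 - <<'E'
from h import *
st();p=cover();save(p,"w11.png")
t=eyes.camera("top");rollers(t)
E
```

```text
time_s: 53.6
tool_pos: [0.4452, 0.0894, 0.0241]
eef_rot: [[-0.007, 0.021, -1.0], [0.257, -0.966, -0.022], [-0.966, -0.257, 0.001]]
wrist_force: [0.2, 0.4, -0.5]
grip_width: 0.336
time_s: 54.27
tool_pos: [0.4477, 0.0886, 0.192]
eef_rot: [[0.008, 0.02, -1.0], [0.0, -1.0, -0.02], [-1.0, -0.0, -0.008]]
wrist_force: [-0.8, -0.1, -1.6]
grip_width: 0.994
time_s: 54.93
tool_pos: [0.4814, -0.1954, 0.1883]
eef_rot: [[0.0, 0.022, -1.0], [0.003, -1.0, -0.022], [-1.0, -0.003, -0.0]]
wrist_force: [1.4, 0.6, -0.7]
grip_width: 0.999
time_s: 55.6
tool_pos: [0.4842, -0.2128, 0.1877]
eef_rot: [[-0.0, 0.023, -1.0], [0.003, -1.0, -0.023], [-1.0, -0.003, 0.0]]
wrist_force: [1.3, -0.1, -0.6]
grip_width: 0.999
55.6 [ 0.4842 -0.2128  0.1877] [[-0.0, 0.023, -1.0], [0.003, -1.0, -0.023], [-1.0, -0.003, 0.0]] [ 0.11  0.32  0.27  1.88 -0.11  0.95 -1.12] F [ 1.3 -0.1 -0.6] g 0.9990838918866308
cover_handle [([0.4571, -0.2535, 0.0295], 0.9)]
cover [([0.4618, -0.2536, 0.0039], 0.71), ([0.4463, -0.0041, 0.0086], 0.6)]
bar ((459.29498291015625, -253.82138061523438), (78.98107147216797, 12.210477828979492), 1.2448920011520386) 826
plate ((458.20538330078125, -254.10069274902344), (233.1191864013672, 102.27011108398438), 1.1998103857040405) 0.00470238519864709
roller [447.   -3.5] [68.1 16.1] 1.1 top 0.0348 0.63 90
roller [448.5 -47.7] [68.4 16.1] 1.1 top 0.0348 0.63 97
roller [446.1  86.7] [14.8 68. ] 88.2 top 0.035 0.62 93
roller [448.   42.2] [14.9 68. ] 88.4 top 0.0348 0.51 101
```

View pics/w11.png

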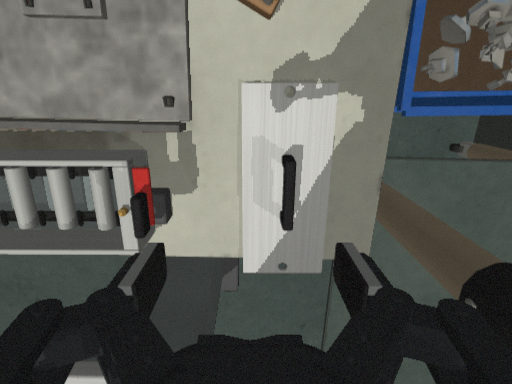

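The cover lies square at (289,178) in view, and all four rollers are in the tank. I'll grip the handle.

```bash
python3 - <<'E'
from h import *
go([.4588,-.2539,.0175])
E
```

```text
shift [170.   40.3  26.1]
```

```bash
python3 -m inch '[0,0,0,0,20,13,-0.2, 0,0,0,20,20.3,13.1,-0.2, 0,0,0,30,0,0,-0.2, 0,0,0,30,0,0,-0.2, 0,0,0,30,0,0,-0.2, 0,0,0,25,0,0,-0.2, 0,0,0,20,0,0,-0.2, 0,0,0,10,0,0,-0.2]' 80
python3 -m inch '[0,0,0,5,0,0,-0.2, 0,0,0,0,0,0,-0.2, 0,0,0,0,0,0,1, 0,0,0,0,0,0,1, 0,0,0,0,0,0,1, 0,0,0,0,0,0,1, 0,0,0,0,0,0,1, 0,0,0,0,0,0,1]'
python3 -m inch '[0,0,0,0,0,0,1, 0,0,0,0,0,0,1, 0,0,0,-4,0,0,1, 0,0,0,-8,0,0,1, 0,0,0,-20,0,0,1, 0,0,0,-30,0,0,1, 0,0,0,-30,0,0,1, 0,0,0,-30,0,0,1]'
python3 -m inch '[0,0,0,-20,0,0,1, 0,0,0,0,0,0,1, 0,0,0,0,0,0,1, 0,0,0,0,0,0,1, 0,0,0,0,0,0,1, 0,0,0,0,0,0,1, 0,0,0,0,0,0,1, 0,0,0,0,0,0,1]'
python3 -c "
from h import *
st();go([.452,-.19,.165])"
```

```text
time_s: 56.57
tool_pos: [0.4576, -0.2534, 0.0201]
eef_rot: [[-0.003, 0.022, -1.0], [0.004, -1.0, -0.022], [-1.0, -0.004, 0.003]]
wrist_force: [-0.3, 0.2, 0.1]
grip_width: 0.596
time_s: 57.23
tool_pos: [0.4596, -0.2543, 0.0188]
eef_rot: [[0.002, 0.022, -1.0], [0.002, -1.0, -0.022], [-1.0, -0.002, -0.002]]
wrist_force: [-0.1, 1.0, 7.4]
grip_width: 0.12
time_s: 57.9
tool_pos: [0.4582, -0.2541, 0.1413]
eef_rot: [[-0.001, 0.022, -1.0], [0.003, -1.0, -0.022], [-1.0, -0.003, 0.001]]
wrist_force: [0.9, 0.0, -3.5]
grip_width: 0.121
time_s: 58.57
tool_pos: [0.4585, -0.2542, 0.1588]
eef_rot: [[-0.002, 0.022, -1.0], [0.003, -1.0, -0.022], [-1.0, -0.003, 0.002]]
wrist_force: [0.4, -0.4, -3.2]
grip_width: 0.119
58.5667 [ 0.4585 -0.2542  0.1588] [[-0.002, 0.022, -1.0], [0.003, -1.0, -0.022], [-1.0, -0.003, 0.002]] [ 0.19  0.35  0.29  1.92 -0.13  0.88 -1.01] F [ 0.4 -0.4 -3.2] g 0.11934236603670514
shift [ -6.  -64.3   5.1]
```

```bash
python3 -m inch '[0,0,0,-6,-14,1,1, 0,0,0,0,-20,2,1, 0,0,0,0,-20,1,1, 0,0,0,0,-10,1,1, -0.07,0,0,0,0,0,1, -0.11,0,0,0,0,0,1, -0.12,0,0,0,0,0,1, -0.12,0,0,0,0,0,1]'
python3 -m inch '[-0.12,0,0,0,0,0,1, -0.12,0,0,0,0,0,1, -0.12,0,0,0,0,0,1, -0.12,0,0,0,0,0,1, -0.12,0,0,0,0,0,1, -0.12,0,0,0,0,0,1, -0.12,0,0,0,0,0,1, -0.12,0,0,0,0,0,1]'
python3 -m inch '[-0.12,0,0,0,0,0,1, -0.068,0,0,0,0,0,1, 0,0,0,0,0,-15,1, 0,0,0,0,0,-28,1, 0,0,0,0,0,-32,1, 0,0,0,0,0,-32,1, 0,0,0,0,0,-32,1, 0,0,0,0,0,-32,1]'
python3 -m inch '[0,0,0,0,0,-25,1, 0,0,0,0,0,-12,1, 0,0,0,0,0,0,1, 0,0,0,0,0,0,1, 0,0,0,0,0,0,1, 0,0,0,0,0,0,1, 0,0,0,0,0,0,1, 0,0,0,0,0,0,1]'
python3 -c "
from h import *
st();go([.447,.0206,.095])"
```

```text
time_s: 59.23
tool_pos: [0.4525, -0.1907, 0.1655]
eef_rot: [[-0.001, 0.433, -0.901], [0.002, -0.901, -0.433], [-1.0, -0.002, -0.0]]
wrist_force: [-0.3, 0.7, -3.8]
grip_width: 0.121
time_s: 59.9
tool_pos: [0.4524, -0.1909, 0.1655]
eef_rot: [[-0.001, 0.987, -0.163], [0.003, -0.163, -0.987], [-1.0, -0.001, -0.002]]
wrist_force: [0.3, -0.6, -3.6]
grip_width: 0.124
time_s: 60.57
tool_pos: [0.4491, -0.0185, 0.1661]
eef_rot: [[-0.0, 1.0, 0.018], [0.002, 0.018, -1.0], [-1.0, -0.0, -0.003]]
wrist_force: [0.7, 0.1, -3.6]
grip_width: 0.116
time_s: 61.23
tool_pos: [0.4486, 0.0166, 0.1662]
eef_rot: [[-0.0, 1.0, 0.018], [0.002, 0.018, -1.0], [-1.0, -0.0, -0.002]]
wrist_force: [-0.2, -0.1, -4.1]
grip_width: 0.123
61.2333 [0.4486 0.0166 0.1662] [[-0.0, 1.0, 0.018], [0.002, 0.018, -1.0], [-1.0, -0.0, -0.002]] [-0.01  0.24 -0.17  2.06  0.05  0.85 -0.19] F [-0.2 -0.1 -4.1] g 0.12338605232167883
shift [71.2 -1.5 -3.8]
```

```bash
python3 -m inch '[0,0,0,15,-1.5,-3.8,1, 0,0,0,20,0,0,1, 0,0,0,20,0,0,1, 0,0,0,10,0,0,1, 0,0,0,6,0,0,1, 0,0,0,0,0,0,1, 0,0,0,0,0,0,1, 0,0,0,0,0,0,1]'
python3 - <<'E'
from h import *
st();p=eyes.camera("wrist");save(p,"w12.png");P=cloud(p);x,y,z=P[...,0],P[...,1],P[...,2]
zc=status.get_state()["tool_pos"][2]-.0115
m=(abs(z-zc)<.004)&(abs(x-.447)<.08)&(y>-.14)&(y<.2)
print(zc,np.nanmedian(z[m]),m.sum(),cv2.minAreaRect(P[m][:,:2].astype(np.float32)*1000))
for lo in (-.08,.07,.09,.11):
    k=m&(y>lo)&(y<lo+.015); 
    if k.sum(): print(lo,np.percentile(x[k],[.5,99.5]),np.percentile(x[k],[.5,99.5]).mean())
E
```

```text
time_s: 61.9
tool_pos: [0.4476, 0.0214, 0.096]
eef_rot: [[0.001, 1.0, 0.019], [0.003, 0.019, -1.0], [-1.0, 0.001, -0.003]]
wrist_force: [-0.3, -0.1, -3.8]
grip_width: 0.119
61.9 [0.4476 0.0214 0.096 ] [[0.001, 1.0, 0.019], [0.003, 0.019, -1.0], [-1.0, 0.001, -0.003]] [-0.04  0.34 -0.16  2.14  0.08  0.67 -0.23] F [-0.3 -0.1 -3.8] g 0.11854539538784378
0.08454082378957777 0.08191409458746082 44331 ((446.8019104003906, 39.80022430419922), (102.68804931640625, 196.03260803222656), 1.0322495698928833)
0.07 [0.39569799 0.49672967] 0.446213831000562
0.09 [0.39514031 0.49636323] 0.44575177032493996
0.11 [0.39490047 0.49593052] 0.44541549204257724
```

View pics/w12.png

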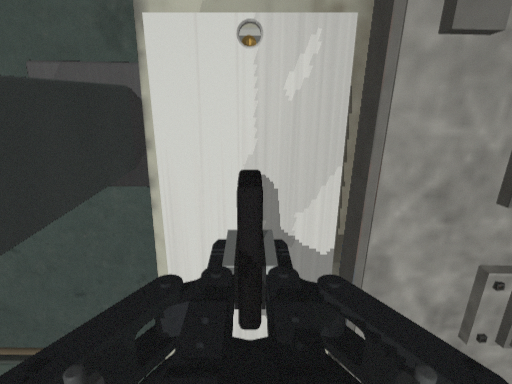

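The hole at (249,33) shows the pin inside it at (249,41). I'll turn both pixels into positions at their own heights.

```bash
python3 - <<'E'
from h import *
p=eyes.camera("wrist");M=np.array(p["cam_to_world"])
def ray(u,v,z):
    d=M[:3,:3]@np.array([(u-p["cx"])/p["fx"],(v-p["cy"])/p["fy"],1]);return (M[:3,3]+d*(z-M[2,3])/d[2])[:2]*1000
im=p["pixels"][15:52,230:268].astype(int);r,g,b=im[...,0],im[...,1],im[...,2]
brass=(r-b>60);v,u=np.nonzero(brass);print("brass",u.mean()+230,v.mean()+15,v.min()+15,v.max()+15,len(u))
print("pin",ray(u.mean()+230,v.mean()+15,.066))
gray=im.sum(2)<560;v,u=np.nonzero(gray|brass);print(u.min()+230,u.max()+230,v.min()+15,v.max()+15)
c=((u.min()+u.max())/2+230,(v.min()+v.max())/2+15);print("hole",c,ray(*c,.082))
E
```

```text
brass 250.05714285714285 42.31428571428572 40 45 35
pin [445.63195009 127.44039574]
236 267 15 51
hole (np.float64(251.5), np.float64(33.0)) [446.23521344 129.06196932]
```

```bash
python3 -m inch '[0,0,0,0,-0.4,1.8,1, 0,0,0,0,0,0,1, 0,0,0,3,0,0,1, 0,0,0,3,0,0,1, 0,0,0,2,0,0,1, 0,0,0,0,0,0,1, 0,0,0,0,0,0,1, 0,0,0,0,0,0,1]'
python3 -m inch '[0,0,0,2,0,0,1, 0,0,0,1,0,0,1, 0,0,0,1,0,0,1, 0,0,0,1,0,0,1, 0,0,0,1,0,0,1, 0,0,0,0,0,0,1, 0,0,0,0,0,0,1, 0,0,0,0,0,0,1]'
```

```text
time_s: 62.67
tool_pos: [0.4465, 0.0197, 0.0872]
eef_rot: [[-0.001, 1.0, 0.019], [0.003, 0.019, -1.0], [-1.0, -0.0, -0.003]]
wrist_force: [-0.3, -0.7, -3.3]
grip_width: 0.118
time_s: 63.33
tool_pos: [0.4466, 0.0197, 0.0813]
eef_rot: [[-0.0, 1.0, 0.019], [0.003, 0.019, -1.0], [-1.0, -0.0, -0.003]]
wrist_force: [-0.2, -0.7, -3.2]
grip_width: 0.121
```

```bash
python3 -m inch '[0,0,0,1,0,0,1, 0,0,0,1,0,0,1, 0,0,0,0.7,0,0,1, 0,0,0,0,0,0,1, 0,0,0,0,0,0,1, 0,0,0,0,0,0,1, 0,0,0,0,0,0,1, 0,0,0,0,0,0,1]'
python3 -m inch '[0,0,0,0.7,0,0,1, 0,0,0,0.6,0,0,1, 0,0,0,0,0,0,1, 0,0,0,0,0,0,1, 0,0,0,0,0,0,1, 0,0,0,0,0,0,1, 0,0,0,0,0,0,1, 0,0,0,0,0,0,1]'
```

```text
time_s: 64.0
tool_pos: [0.4466, 0.0197, 0.0788]
eef_rot: [[-0.0, 1.0, 0.019], [0.003, 0.019, -1.0], [-1.0, -0.0, -0.003]]
wrist_force: [-2.8, -0.9, 5.0]
grip_width: 0.121
time_s: 64.67
tool_pos: [0.4467, 0.0197, 0.0787]
eef_rot: [[0.0, 1.0, 0.019], [0.002, 0.019, -1.0], [-1.0, 0.001, -0.002]]
wrist_force: [-8.5, -1.2, 28.6]
grip_width: 0.116
```

```bash
python3 -m inch '[0,0,0,-0.7,0,0,1, 0,0,0,0,0,0,0.3, 0,0,0,0,0,0,-0.5, 0,0,0,0,0,0,-1, 0,0,0,0,0,0,-1, 0,0,0,-15,0,0,-1, 0,0,0,-30,0,0,-1, 0,0,0,-38,0,0,-1]' 30
python3 -m inch '[0,0,0,-38,0,0,-1, 0,0,0,-38,0,0,-1, 0,0,0,0,0,30,-1, 0,0,0,0,2,38,-1, 0,0,0,0,2,38,-1, 0.12,0,0,0,2,25,-1, 0.12,0,0,0,0,0,-1, 0.12,0,0,0,0,0,-1]'
python3 -m inch '[0.12,0,0,0,0,0,-1, 0.12,0,0,0,0,0,-1, 0.12,0,0,0,0,0,-1, 0.12,0,0,0,0,0,-1, 0.12,0,0,0,0,0,-1, 0.12,0,0,0,0,0,-1, 0.12,0,0,0,0,0,-1, 0.12,0,0,0,0,0,-1]'
python3 -m inch '[0.12,0,0,0,0,0,-1, 0.12,0,0,0,0,0,-1, 0.03,0,0,0,0,0,-1, 0,0,0,0,0,0,-1, 0,0,0,0,0,0,-1, 0,0,0,0,0,0,-1, 0,0,0,0,0,0,-1, 0,0,0,0,0,0,-1]'
cat >> h.py <<'E'
def final():
    p=eyes.camera("wrist");P=cloud(p);x,y,z=P[...,0],P[...,1],P[...,2]
    def R(m,n): print(n,cv2.minAreaRect(P[m][:,:2].astype(np.float32)*1000),m.sum(),"z",np.nanpercentile(z[m],[5,50,95]).round(4))
    R((z>.057)&(z<.073)&(abs(x-.447)<.07)&(y>-.097)&(y<.15),"plate")
    R((z>.078)&(z<.1)&(y<-.08)&(y>-.2)&(abs(x-.447)<.1),"wing")
    R((z>.09)&(z<.106)&(y>-.06)&(y<.1)&(abs(x-.447)<.06),"handle")
    return p
E
python3 - <<'E'
from h import *
st();p=final();save(p,"w13.png");go([.4545,-.112,.079])
E
```

```text
time_s: 65.33
tool_pos: [0.4449, 0.0193, 0.1601]
eef_rot: [[-0.005, 1.0, 0.019], [0.002, 0.019, -1.0], [-1.0, -0.005, -0.002]]
wrist_force: [0.1, -1.0, 1.2]
grip_width: 1.003
time_s: 66.0
tool_pos: [0.4549, -0.1137, 0.2363]
eef_rot: [[-0.001, 0.939, -0.344], [0.002, -0.344, -0.939], [-1.0, -0.001, -0.002]]
wrist_force: [0.7, 1.2, 0.9]
grip_width: 1.002
time_s: 66.67
tool_pos: [0.4551, -0.1115, 0.2364]
eef_rot: [[-0.001, 0.261, -0.965], [0.003, -0.965, -0.261], [-1.0, -0.003, -0.0]]
wrist_force: [0.3, 0.2, -0.3]
grip_width: 0.999
time_s: 67.33
tool_pos: [0.4551, -0.1116, 0.2366]
eef_rot: [[-0.0, 0.001, -1.0], [0.003, -1.0, -0.001], [-1.0, -0.003, 0.0]]
wrist_force: [-0.2, 0.7, -0.2]
grip_width: 1.006
67.3333 [ 0.4551 -0.1116  0.2366] [[-0.0, 0.001, -1.0], [0.003, -1.0, -0.001], [-1.0, -0.003, 0.0]] [ 0.01  0.17  0.13  1.94 -0.03  1.03 -1.41] F [-0.2  0.7 -0.2] g 1.0060908471967858
plate ((446.02960205078125, 20.294357299804688), (103.73062133789062, 234.04238891601562), 1.1023280620574951) 17320 z [0.0632 0.0645 0.0657]
wing ((455.0484313964844, -111.48163604736328), (39.048072814941406, 9.381462097167969), 0.13732023537158966) 384 z [0.0886 0.0919 0.0934]
handle ((446.32745361328125, 19.6261043548584), (12.363565444946289, 79.54621124267578), 1.066524863243103) 997 z [0.0923 0.098  0.0995]
shift [157.6   0.8   0.5]
```

View pics/w13.png

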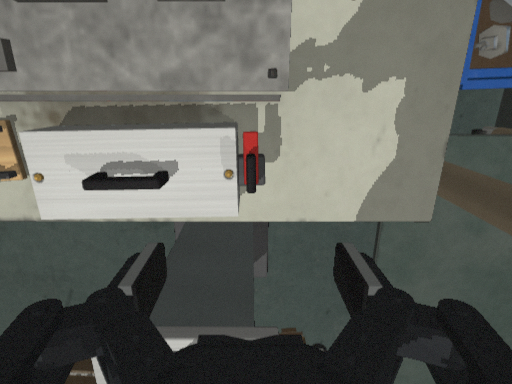

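The cover is flush (plate top at 64.5 mm), with both pins through at (38,177) and (229,174). The latch is still open at (251,160), so I'll grip its wing and turn it closed.

```bash
python3 -m inch '[0,0,0,25,0.8,0.5,-0.2, 0,0,0,30,0,0,-0.2, 0,0,0,30,0,0,-0.2, 0,0,0,30,0,0,-0.2, 0,0,0,25,0,0,-0.2, 0,0,0,12,0,0,-0.2, 0,0,0,3.5,0,0,-0.2, 0,0,0,0,0,0,-0.2]' 30
python3 -m inch '[0,0,0,0,0,0,1, 0,0,0,0,0,0,1, 0,0,0,0,0,0,1, 0,0,0,0,0,0,1, 0,0,0,0,0,0,1, 0,0,0,0,0,0,1, 0,0,0,0,0,0,1, 0,0,0,0,0,0,1]'
python3 -m inch '[-0.08,0,0,0,-0.4,0,1, -0.116,0,0,0,-0.6,0,1, -0.116,0,0,0,-0.6,0,1, -0.116,0,0,0,-0.6,0,1, -0.116,0,0,0,-0.6,0,1, -0.116,0,0,0,-0.6,0,1, -0.116,0,0,0,-0.6,0,1, -0.116,0,0,0,-0.6,0,1]'
python3 -m inch '[-0.116,0,0,0,-0.6,0,1, -0.116,0,0,0,-0.6,0,1, -0.116,0,0,0,-0.6,0,1, -0.116,0,0,0,-0.6,0,1, -0.116,0,0,0,-0.6,0,1, -0.05,0,0,0,-0.2,0,1, 0,0,0,0,0,0,1, 0,0,0,0,0,0,1]'
```

```text
time_s: 68.05
tool_pos: [0.4541, -0.1119, 0.0804]
eef_rot: [[-0.002, 0.0, -1.0], [0.003, -1.0, -0.0], [-1.0, -0.003, 0.002]]
wrist_force: [0.1, -0.0, 0.7]
grip_width: 0.596
time_s: 68.72
tool_pos: [0.4553, -0.1123, 0.0821]
eef_rot: [[0.002, 0.0, -1.0], [0.002, -1.0, -0.0], [-1.0, -0.002, -0.002]]
wrist_force: [-1.5, -1.3, 6.9]
grip_width: 0.105
time_s: 69.38
tool_pos: [0.4533, -0.1082, 0.0821]
eef_rot: [[0.001, 0.782, -0.624], [0.002, -0.624, -0.782], [-1.0, -0.0, -0.002]]
wrist_force: [-3.0, -0.5, 7.2]
grip_width: 0.106
time_s: 70.05
tool_pos: [0.4502, -0.1071, 0.0821]
eef_rot: [[0.001, 0.999, -0.049], [0.002, -0.049, -0.999], [-1.0, 0.001, -0.002]]
wrist_force: [-2.5, -0.8, 8.5]
grip_width: 0.105
```

```bash
python3 -m inch '[-0.07,0,0,0,-0.4,0,1, 0,0,0,0,0,0,1, 0,0,0,0,0,0,1, 0,0,0,0,0,0,1, 0,0,0,0,0,0,0.3, 0,0,0,0,0,0,-0.5, 0,0,0,0,0,0,-1, 0,0,0,0,0,0,-1]'
python3 -m inch '[0,0,0,-15,0,0,-1, 0,0,0,-30,0,0,-1, 0,0,0,-38,0,0,-1, 0,0,0,-38,0,0,-1, 0,0,0,-38,0,0,-1, 0,0,0,0,0,-15,-1, 0,0,0,0,0,-20,-1, 0,0,0,0,0,-20,-1]'
python3 -m inch '[0,0,0,0,0,-20,-1, 0,0,0,0,0,0,-1, 0,0,0,0,0,0,-1, 0,0,0,0,0,0,-1, 0,0,0,0,0,0,-1, 0,0,0,0,0,0,-1, 0,0,0,0,0,0,-1, 0,0,0,0,0,0,-1]'
python3 - <<'E'
from h import *
st();p=final();save(p,"w14.png")
t=eyes.camera("top");
for n in ["master_rotor","stamp","feeler_block","marker_0","glue_tube"]: print(n,[(np.round(d["centre"],3).tolist(),round(d["confidence"],2)) for d in spotter.spot_point(t,n)[:2]])
E
```

```text
time_s: 70.72
tool_pos: [0.4497, -0.1065, 0.0812]
eef_rot: [[-0.0, 1.0, 0.021], [0.003, 0.021, -1.0], [-1.0, -0.0, -0.003]]
wrist_force: [0.3, -0.5, -0.9]
grip_width: 0.669
time_s: 71.38
tool_pos: [0.4488, -0.0517, 0.2411]
eef_rot: [[0.001, 1.0, 0.02], [0.002, 0.02, -1.0], [-1.0, 0.001, -0.002]]
wrist_force: [0.4, -0.7, -0.4]
grip_width: 1.002
time_s: 72.05
tool_pos: [0.4481, -0.0324, 0.2402]
eef_rot: [[-0.0, 1.0, 0.02], [0.003, 0.02, -1.0], [-1.0, -0.0, -0.003]]
wrist_force: [0.4, -0.3, 0.5]
grip_width: 1.003
72.05 [ 0.4481 -0.0324  0.2402] [[-0.0, 1.0, 0.02], [0.003, 0.02, -1.0], [-1.0, -0.0, -0.003]] [ 0.31  0.17 -0.41  1.94  0.08  1.05 -0.11] F [ 0.4 -0.3  0.5] g 1.0031834390808514
plate ((446.385986328125, 17.89751434326172), (102.23699951171875, 229.69515991210938), 1.019726037979126) 20093 z [0.0635 0.0647 0.0661]
wing ((449.6644592285156, -106.77984619140625), (9.074616432189941, 40.021366119384766), 1.0883588790893555) 321 z [0.0831 0.0922 0.0938]
handle ((446.134765625, 19.832483291625977), (11.684073448181152, 79.32026672363281), 1.4495331048965454) 1052 z [0.0962 0.0984 0.0996]
master_rotor []
stamp [([0.551, 0.355, -0.002], 0.6)]
feeler_block []
marker_0 [([0.386, 0.461, -0.002], 0.58)]
glue_tube [([0.541, 0.509, 0.001], 0.52)]
```

View pics/w14.png

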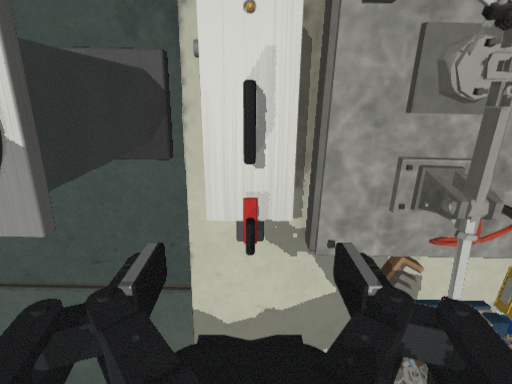

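The latch lies over the cover at (250,215) at 91.1° in the world, in line with the tank, so it reads about 1.57. The cover is flush and the hand is clear.

```bash
python3 -c "
from plant import workorder
print(workorder.job_done())"
```

```text
the job is handed in; nothing more can be done
None
```

The job is done and handed in at about 72 s of the 192 s allowed; the hand-in gave no verdict. I opened the latch, set the cover on the bench, and put four rollers in grooves 0 to 3. The cover is back over both pins, the latch is fully closed, and the hand is clear.

**Last checks:**
- **Cover:** its top is at about 64.7 mm, so it is flush. It is within about 1 mm and 0.2° of the tank. Both pins showed through before the latch was closed.
- **Latch:** its wing lies at 91.1° in the world, in line with the tank, so about 1.57 rad.
- **Rollers:** before the cover went on, all four lay within about 1 mm of their groove centres, with tops at 33–35 mm.
- **Other things:** the stamp, marker and glue tube are where they started. The master rotor and feeler block were not detected in the last top picture, and the ring gauge was not looked for. I never worked near any of these.

**Two things went differently from plan:**
- **Contact at groove 0:** on the first try, the gripper's linkage appears to have hit the end pin while holding a roller. The wrist force read 42 N, and I could not read how it was shared, so I cannot rule out that it passed the 40 N body limit. I backed off and used groove 1 instead, then placed the two end rollers with the hand leaned 15°. Every roller then touched down at under about 25 N.
- **Cover moved on the bench:** it was knocked about 3 cm aside while lying there, so I found it again before picking it up.

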